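# Recharge the drying-agent magazine

## Robot

A 6-joint arm with a two-finger parallel gripper is mounted at the origin on a cart in front of the work surface, level with it; the furniture and walls round the work are solid. World frame = base frame: x ahead of the robot, y to its left, z up, the work surface at z = 0. Lengths are in mm, angles in rad, forces in N, time in s.
With the tool pointing down it reaches from about 275 to 1000 mm from the base axis. Payload 8.4 kg.
Tool frame: the origin (TCP) lies on the mounting face of the last link; the fingertips stand 173 mm ahead of it and the grasp point (between the pads) lies 155 mm ahead of it; z points along the fingers, y is the direction in which the jaws open and shut (so a half turn about z gives the same grasp; the last joint's range is limited). The gripper opens to 85 mm and grips with 20 to 120 N. Pads are 22 mm wide; open, the fingers measure 114 mm over their backs; the gripper's body (76 mm by 85 mm) begins 54 mm behind the grasp point. The pads swing forward as they close: fully open they stand 13 mm farther back than shut.
Start: joints at [1.262, 0.353, 1.633, -0, 1.155, -0.002], TCP at [188.755, 595.82, 404.681] pointing down, gripper open.
Joint ranges: [-2.63, 2.63], [-0.92, 2.1], [0.06, 2.66], [-1.3, 4.44], [0, 2.69], [-3.02, 3.02]. Speed limits (rad/s): [2.22, 2.22, 2.79, 3.14, 3.14, 3.14].

## Interface

Orientations are given as [roll, pitch, yaw] about the fixed x, y, z axes, in that order (R = Rz(yaw) Ry(pitch) Rx(roll)).
In Python, from rig import r, grab_frame, spotter gives the robot as it stands.
- The arm moves only by the tool apply_moves, never from a script. Its argument "motion" is text: rows parted by semicolons, each of 5 numbers parted by spaces: the opening, from -1 (shut) to 1 (fully open), then the shift along the tool's x, y, z as a fraction of full scale, then the turn about the tool's z as a fraction of full scale. In form: hand x y z twist; .... A call has 1 to 20 rows; each row is the pose to reach, as a shift and turn from the pose commanded when the call began, along the tool's axes at that moment, turning the shorter way round; what a row does not reach only later rows make up. Full scale, the value 1, is 1 m for a shift and pi rad for a turn. A row lasts 1/12 s, in which the tool goes at most 41.7 mm and 7.16 degrees, less where a joint would pass 70% of its speed; a pose out of reach is approached as far as the arm can. A call with a number of a shift or a turn outside -1 to 1 is refused whole. A call with a gripper value outside its range is refused whole. The fingers move at their own pace and stop on an object; "squeeze" is the grip in N (left out, the last holds). Time passes only in rows, so rows that repeat a pose let the fingers close. It gives the time, the measured TCP pose, the force and the opening at its end, in the units of the state.
- r.sense(): the state, without advancing time (a new reading comes with each control period).
- grab_frame(name): name is "side" or "top"; returns a dict with "img" (384x512x3 uint8, red, green, blue), "fx", "fy", "cx", "cy" (pixels), "R" (3x3) and "t" (3): a world point X has camera coordinates R X + t. Camera axes: x right, y down, z forward; pixel columns grow to the right and rows downward; lengths in mm; the calibration is good to about 2 mm. A picture is of the moment at which its call begins. There is no depth.
- r.sign_off(): hands the job in, once; it reports no verdict.
Trained networks look in the newest picture that a camera, given by its name, has taken for a name from the list of things; names that differ only in an ending like _2 or _b are one class to them, and where a whole thing is asked for, a point or a joint stands for the part that bears it (a point fixed in the world has none). Each returns a list of dicts, best first, with "conf" (0 to 1); they miss things now and then, are a little off and sometimes report something else, mostly with a low value. They report only what shows in the picture. A call takes as long as a camera call.
- spotter.boxes_of(query, camera): "point" ([x, y, z] in mm, in world coordinates, good to about 4 mm: the middle of the surface that is visible of it).
- spotter.place_of(query, camera): "point" ([x, y, z] in mm, in world coordinates, good to about 4 mm: a listed point, or the origin of a listed thing).
The state is a dict: "clock": time; "qpos": joint angles; "qvel": joint speeds; "joint_efforts": joint torques, N m; "eef_pos": TCP position; "tcp_rot": TCP orientation; "contact_force": force on the tool from outside, world axes, zero at the start; "wrist_torque": the same for the moment, N m; "opening": opening from 0.0 (shut) to 1.0 (fully open).
Only numpy, scipy, OpenCV 4.12 (cv2) and the standard library are available. Lean on these libraries where they do the work, as an engineer would, in place of code of your own. Each camera call takes 0.05 s, during which the arm holds its last target.

## Task

Recharge the drying-agent magazine: press the release button so that its T-handle pops out, turn the handle to unlatch the lid, slide the lid fully open and put every drying tablet from the grey mat into the cell. Then press the tablets down firmly with the flat tamper until they all lie flat in one level layer, and stand the tamper upright back on the counter. Finally slide the lid fully shut, turn the handle back and push it in until it stays latched; leave the other things on the counter where they are.

Things in the scene. Friction and masses are not known exactly. Their poses are not given: they have to be found in the camera images.
- magazine: Grey bench box, fixed, 130 (x) x 250 (y) x 60 mm high; origin under its centre on the counter. In its top, towards its own -y end, is one open square cell (104 x 104 mm, 30 mm deep; walls 11 to 13 mm thick). Along both long edges runs a rail 6 mm wide that rises 10 mm above the top (to 70 mm). The lid slides between the rails along the box's own +y, away from the cell.
- cell_floor (a point): Centre of the cell's floor, 30 mm above the counter and 30 mm below the cell's rim; axes as the magazine. 62 mm towards -y from the magazine's centre.
- lid (a joint): Slide of the lid along the magazine's +y, in m: 0 shut over the cell, 0.115 fully open (cell clear). Slides stiffly, at about 2 N, and stays where it is left. Locked at 0 by a steel tongue that turns with the T-handle and hooks behind a keeper on the -x rail; free when the handle is turned beyond about 0.9 rad. It cannot pass a tablet that stands proud of the rim.
- lid_mid (a point): Centre of the lid's underside, 61 mm above the counter. Lid plate 112 x 116 x 6 mm, on it a 64 x 64 x 30 mm latch housing whose top is 36 mm above this point (97 mm above the counter); the T-handle stands in the middle of the housing.
- handle_pop (a joint): How far the T-handle stands out of the housing, in m: 0 to 0.002 pushed in and latched, 0.020 popped out. Pressing the button fully frees it and the spring drives it up as the finger is withdrawn. It is latched again by pressing the bar itself (not the button) fully down with about 15 N, which only works with the handle turned back to 0; it stays down by itself.
- t_handle (a joint): Turn of the T-handle about the vertical, in rad, anticlockwise from above positive: 0 latched (bar along the magazine's y), 1.4 end stop (bar nearly along x). Light friction, stays where it is left. Blocked unless handle_pop is above about 0.016.
- handle_grip (a point): Centre of the handle's bar: dark steel, 92 mm long along this point's y, 22 mm wide along its x, 14 mm high; its underside is 1 mm above the housing when in and 21 mm when popped out. On the turning axis; turns with the handle.
- release_button (a joint): Travel of the release button, in m: 0 out, 0.005 fully pressed; its spring returns it; about 3.5 N.
- button_top (a point): Top of the round steel button, 14 mm across, in the middle of the bar; it stands 6 mm above the bar's top and is pressed straight down (1 mm still shows when fully pressed).
- mat: Grey bench mat, fixed, 140 (x) x 190 (y) mm, 2 mm thick; origin under its centre.
- tablet_1: Drying tablet, origin at its centre: loose, off-white, smooth, a flattened round pebble (ellipsoid), 34 mm across at mid-height, 24 mm thick, 30 g; z along its axis. It starts lying flat on the mat. There are three to five of them, so some of the six are absent.
- tablet_2: Drying tablet, origin at its centre: loose, off-white, smooth, a flattened round pebble (ellipsoid), 34 mm across at mid-height, 24 mm thick, 30 g; z along its axis. It starts lying flat on the mat. There are three to five of them, so some of the six are absent.
- tablet_3: Drying tablet, origin at its centre: loose, off-white, smooth, a flattened round pebble (ellipsoid), 34 mm across at mid-height, 24 mm thick, 30 g; z along its axis. It starts lying flat on the mat. There are three to five of them, so some of the six are absent.
- tablet_4: Drying tablet, origin at its centre: loose, off-white, smooth, a flattened round pebble (ellipsoid), 34 mm across at mid-height, 24 mm thick, 30 g; z along its axis. It starts lying flat on the mat. There are three to five of them, so some of the six are absent.
- tablet_5: Drying tablet, origin at its centre: loose, off-white, smooth, a flattened round pebble (ellipsoid), 34 mm across at mid-height, 24 mm thick, 30 g; z along its axis. It starts lying flat on the mat. There are three to five of them, so some of the six are absent.
- tablet_6: Drying tablet, origin at its centre: loose, off-white, smooth, a flattened round pebble (ellipsoid), 34 mm across at mid-height, 24 mm thick, 30 g; z along its axis. It starts lying flat on the mat. There are three to five of them, so some of the six are absent.
- tamper: Loose tamper that stands on the counter: flat square aluminium plate 86 x 86 x 10 mm with an upright square black handle 22 x 22 mm, 66 mm high overall, about 0.25 kg. Origin at the centre of the plate's underside, z up through the handle.
- tamper_grip (a point): Point in the tamper's handle 50 mm above the plate's underside; axes as the tamper (handle faces lie along x and y).
- timer: Bystander: white bench timer, 62 x 62 x 18 mm; leave alone.
- tape_roll: Bystander: roll of tape lying flat, 69 mm across, 18 mm high; leave alone.

How it is judged (in metres and radians):
On the way, in this order (a step that is already met when the one before it is completed fails the run):
1. the T-handle has popped out (more than 16 mm) (value of joint handle_pop above 0.016 m), for 0.2 s.
2. the handle is turned to unlatch (more than 1.0 rad) (value of joint t_handle above 1 rad), for 0.2 s.
3. the lid is slid fully open (more than 100 mm) (value of joint lid above 0.1 m), for 0.2 s.
4. all tablets are in the cell (x of tablet_1 in the frame of cell_floor between -0.052 and 0.052 m and y of tablet_1 in the frame of cell_floor between -0.052 and 0.052 m and z of tablet_1 in the frame of cell_floor between 0 and 0.04 m and x of tablet_2 in the frame of cell_floor between -0.052 and 0.052 m and y of tablet_2 in the frame of cell_floor between -0.052 and 0.052 m and z of tablet_2 in the frame of cell_floor between 0 and 0.04 m and x of tablet_3 in the frame of cell_floor between -0.052 and 0.052 m and y of tablet_3 in the frame of cell_floor between -0.052 and 0.052 m and z of tablet_3 in the frame of cell_floor between 0 and 0.04 m and x of tablet_4 in the frame of cell_floor between -0.052 and 0.052 m and y of tablet_4 in the frame of cell_floor between -0.052 and 0.052 m and z of tablet_4 in the frame of cell_floor between 0 and 0.04 m and x of tablet_5 in the frame of cell_floor between -0.052 and 0.052 m and y of tablet_5 in the frame of cell_floor between -0.052 and 0.052 m and z of tablet_5 in the frame of cell_floor between 0 and 0.04 m and x of tablet_6 in the frame of cell_floor between -0.052 and 0.052 m and y of tablet_6 in the frame of cell_floor between -0.052 and 0.052 m and z of tablet_6 in the frame of cell_floor between 0 and 0.04 m), for 0.2 s.
5. the tamper presses on the tablets with more than 2 N on at least one of them while all of them lie level (centres less than 15.5 mm above the cell's floor) (x of tablet_1 in the frame of cell_floor between -0.052 and 0.052 m and y of tablet_1 in the frame of cell_floor between -0.052 and 0.052 m and z of tablet_1 in the frame of cell_floor between 0 and 0.0155 m and x of tablet_2 in the frame of cell_floor between -0.052 and 0.052 m and y of tablet_2 in the frame of cell_floor between -0.052 and 0.052 m and z of tablet_2 in the frame of cell_floor between 0 and 0.0155 m and x of tablet_3 in the frame of cell_floor between -0.052 and 0.052 m and y of tablet_3 in the frame of cell_floor between -0.052 and 0.052 m and z of tablet_3 in the frame of cell_floor between 0 and 0.0155 m and x of tablet_4 in the frame of cell_floor between -0.052 and 0.052 m and y of tablet_4 in the frame of cell_floor between -0.052 and 0.052 m and z of tablet_4 in the frame of cell_floor between 0 and 0.0155 m and x of tablet_5 in the frame of cell_floor between -0.052 and 0.052 m and y of tablet_5 in the frame of cell_floor between -0.052 and 0.052 m and z of tablet_5 in the frame of cell_floor between 0 and 0.0155 m and x of tablet_6 in the frame of cell_floor between -0.052 and 0.052 m and y of tablet_6 in the frame of cell_floor between -0.052 and 0.052 m and z of tablet_6 in the frame of cell_floor between 0 and 0.0155 m and (contact force between tamper and tablet_1 above 2 N or contact force between tamper and tablet_2 above 2 N or contact force between tamper and tablet_3 above 2 N or contact force between tamper and tablet_4 above 2 N or contact force between tamper and tablet_5 above 2 N or contact force between tamper and tablet_6 above 2 N)), for 0.2 s.
6. the lid is shut again (less than 4 mm open) (value of joint lid below 0.004 m), for 0.2 s.
At the end, for the whole second after the job is handed in: Every tablet lies in the cell with its centre less than 15.5 mm above the cell's floor (flat: 12); the lid is less than 4 mm open, the handle turned to below 0.1 rad and out less than 4 mm; the tamper stands upright (within 0.1 rad) on the counter itself, at rest (x of tablet_1 in the frame of cell_floor between -0.052 and 0.052 m and y of tablet_1 in the frame of cell_floor between -0.052 and 0.052 m and z of tablet_1 in the frame of cell_floor between 0 and 0.0155 m and x of tablet_2 in the frame of cell_floor between -0.052 and 0.052 m and y of tablet_2 in the frame of cell_floor between -0.052 and 0.052 m and z of tablet_2 in the frame of cell_floor between 0 and 0.0155 m and x of tablet_3 in the frame of cell_floor between -0.052 and 0.052 m and y of tablet_3 in the frame of cell_floor between -0.052 and 0.052 m and z of tablet_3 in the frame of cell_floor between 0 and 0.0155 m and x of tablet_4 in the frame of cell_floor between -0.052 and 0.052 m and y of tablet_4 in the frame of cell_floor between -0.052 and 0.052 m and z of tablet_4 in the frame of cell_floor between 0 and 0.0155 m and x of tablet_5 in the frame of cell_floor between -0.052 and 0.052 m and y of tablet_5 in the frame of cell_floor between -0.052 and 0.052 m and z of tablet_5 in the frame of cell_floor between 0 and 0.0155 m and x of tablet_6 in the frame of cell_floor between -0.052 and 0.052 m and y of tablet_6 in the frame of cell_floor between -0.052 and 0.052 m and z of tablet_6 in the frame of cell_floor between 0 and 0.0155 m and value of joint each of lid, handle_pop below 0.004 m and value of joint t_handle below 0.1 rad and angle between tamper's own z axis and vertical below 0.1 rad and height (world z) of tamper between -0.004 and 0.006 m and linear speed of tamper below 0.02 m/s and velocity of joint lid below 0.01 m/s); the robot touches nothing.
It fails at once if a bystander (timer or tape roll) is moved more than 30 mm (distance of any of timer, tape_roll from where it was at the start of the episode above 0.03 m).
Of tablet_1, tablet_2, tablet_3, tablet_4, tablet_5, tablet_6 only 3 to 5 are there at a start; the rules pass over those that are not, and their reading is None.
At some moment in a run one of tamper, tablet_1, tablet_2, tablet_3, tablet_4, tablet_5, tablet_6 may be knocked a few centimetres aside while the robot is not near it.
Once in a run the grip may slacken for a moment while it holds something.
It also fails if it takes over 210 s, if anything falls off the work surface, if the arm or the gripper's body presses on something with over 40 N, if the wrist force passes 120 N, or if a joint passes its speed limit or range.

## Working session

There is one attempt and no reset: what is moved stays moved. The work goes in short steps, Python scripts to look and compute and a tool call to move; the robot and the scene stay as the last step left them, time stands still between calls to the robot, and variables do not carry over. Pictures are saved under pics/ and viewed, and the job is handed in when it is done.

Besides the shell and the picture viewer there is one more tool, called as name(argument=value, ...), one argument or row to a line, values as JSON. apply_moves: Moves the arm, as the interface text tells. Its arguments: {"type":"object","properties":{"motion":{"type":"string"},"squeeze":{"type":"number"}},"required":["motion"]}

```bash
mkdir -p pics; ls; cat > h.py <<'E'
import numpy as np, cv2
from rig import r, grab_frame, spotter
def snap(cam,name):
    f=grab_frame(cam); cv2.imwrite(f'pics/{name}.png',f['img'][:,:,::-1]); return f
def ray(f,u,v,z):
    R=np.array(f['R']);t=np.array(f['t']);d=R.T@np.array([(u-f['cx'])/f['fx'],(v-f['cy'])/f['fy'],1]);c=-R.T@t
    return c+d*(z-c[2])/d[2]
def proj(f,X):
    p=np.array(f['R'])@np.array(X)+np.array(f['t']);return np.array([f['fx']*p[0]/p[2]+f['cx'],f['fy']*p[1]/p[2]+f['cy']])
E
python3 - <<'E'
from h import *
for c in('top','side'):
    f=snap(c,c+'0'); print(c,f['fx'],f['cx'],f['cy'],np.round(-np.array(f['R']).T@f['t']))
    for q in ['magazine','cell_floor','lid_mid','handle_grip','button_top','mat','tablet_1','tamper','tamper_grip','timer','tape_roll']:
        print(q,[(np.round(d['point'],0).tolist(),round(d['conf'],2)) for d in spotter.place_of(q,c)])
s=r.sense();print(s)
E
```

```text
pics
top 370.8349604390223 258.2332115612757 191.43639054003353 [ 464. -128. 1327.]
magazine [([527.0, 13.0, -1.0], 0.82)]
cell_floor []
lid_mid [([532.0, -47.0, 60.0], 0.57)]
handle_grip [([494.0, -310.0, 16.0], 0.68), ([491.0, -582.0, -1.0], 0.61), ([530.0, -49.0, 106.0], 0.43)]
button_top []
mat [([522.0, -371.0, -2.0], 0.91), ([604.0, -222.0, 52.0], 0.31)]
tablet_1 [([551.0, -308.0, 15.0], 0.59), ([496.0, -428.0, 16.0], 0.58), ([494.0, -312.0, 14.0], 0.52), ([498.0, -376.0, 15.0], 0.47), ([527.0, 296.0, 2.0], 0.46), ([560.0, -426.0, 12.0], 0.38)]
tamper [([606.0, -222.0, 0.0], 0.68), ([526.0, 296.0, 1.0], 0.54)]
tamper_grip [([603.0, -222.0, 49.0], 0.74)]
timer [([490.0, -579.0, -4.0], 0.53)]
tape_roll [([530.0, 296.0, 2.0], 0.51)]
side 358.570775581107 256.56417625508266 186.20402242562895 [  482. -1183.   488.]
magazine [([528.0, 13.0, 1.0], 0.94)]
cell_floor [([523.0, -45.0, 30.0], 0.74)]
lid_mid [([530.0, -49.0, 60.0], 0.95), ([604.0, -220.0, 52.0], 0.27)]
handle_grip [([529.0, -44.0, 110.0], 0.4)]
button_top []
mat [([525.0, -372.0, -2.0], 0.77), ([545.0, -312.0, 15.0], 0.27
[... 353 characters left out ...]
_roll []
{'clock': 1.2, 'qpos': array([ 1.26162514e+00,  3.52983853e-01,  1.63341392e+00, -4.38033689e-06,
        1.15519137e+00, -2.40768394e-03]), 'qvel': array([-2.44625861e-04,  6.24236976e-04, -1.25114420e-03,  6.01518997e-05,
       -1.42270498e-03,  9.08745130e-04]), 'joint_efforts': array([ 3.44007440e-04, -6.05188894e+01, -3.42445886e+01,  1.92308935e-04,
        1.07788874e-03,  6.89862077e-05]), 'eef_pos': array([188.73868777, 595.81827655, 404.68509389]), 'tcp_rot': array([3.14158915e+00, 4.01590489e-06, 2.83483091e+00]), 'contact_force': array([-0.26965812, -0.48452337, -0.46813881]), 'wrist_torque': array([ 0.03004291, -0.00315863,  0.01691713]), 'opening': 1.0003039556100868}
```

View pics/top0.png

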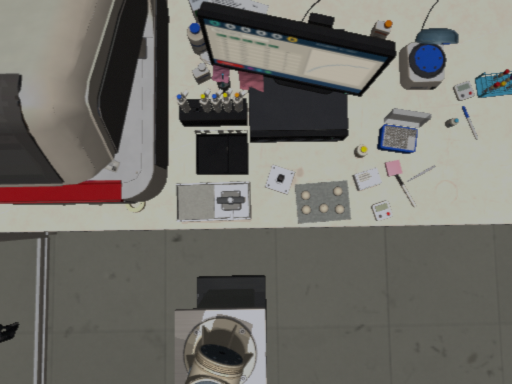

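View pics/side0.png

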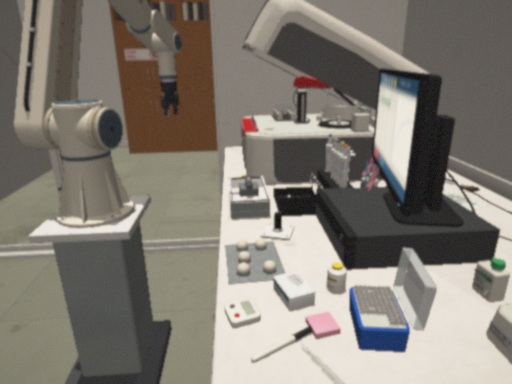

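The pictures show five tablets on the mat: (339,192), (306,195), (309,209), (324,209) and (339,209). The magazine is at (213,200) with its lid to the right, the tamper at (280,179), the timer at (382,211) and the tape roll at (138,207). Next I zoom in to get the yaws.

```bash
python3 - <<'E'
import cv2
a=cv2.imread('pics/top0.png')[165:235,165:265];cv2.imwrite('pics/z1.png',cv2.resize(a,None,fx=8,fy=8,interpolation=cv2.INTER_CUBIC))
a=cv2.imread('pics/top0.png')[155:230,255:355];cv2.imwrite('pics/z2.png',cv2.resize(a,None,fx=8,fy=8,interpolation=cv2.INTER_CUBIC))
a=cv2.imread('pics/side0.png')[165:285,215:315];cv2.imwrite('pics/z3.png',cv2.resize(a,None,fx=5,fy=5,interpolation=cv2.INTER_CUBIC))
E
```

```text
(no output)
```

View pics/z1.png

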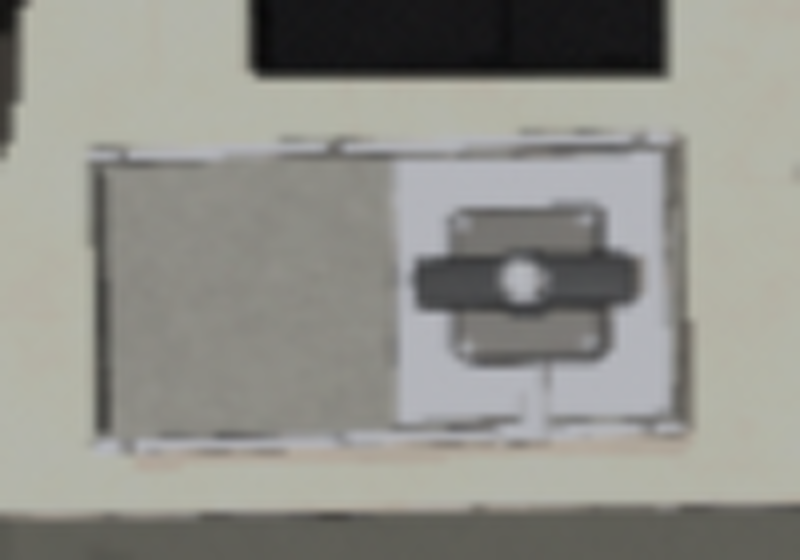

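View pics/z2.png

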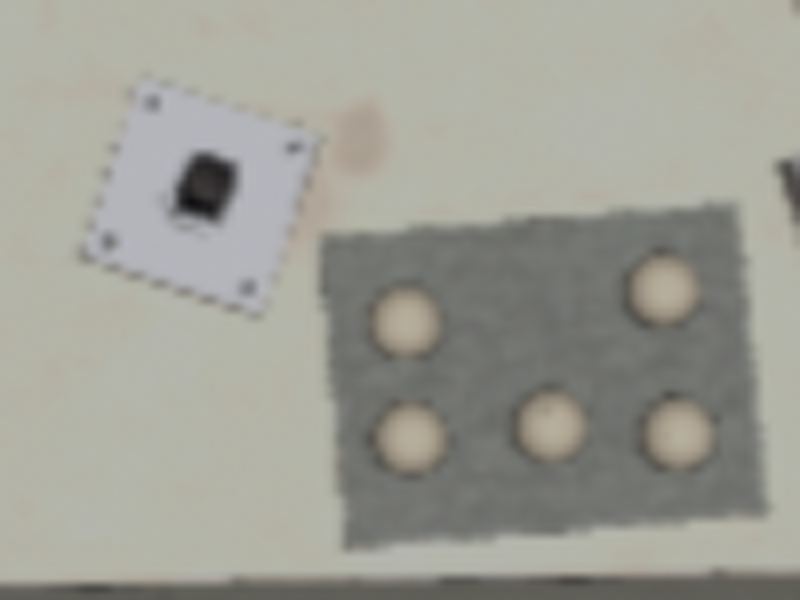

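View pics/z3.png

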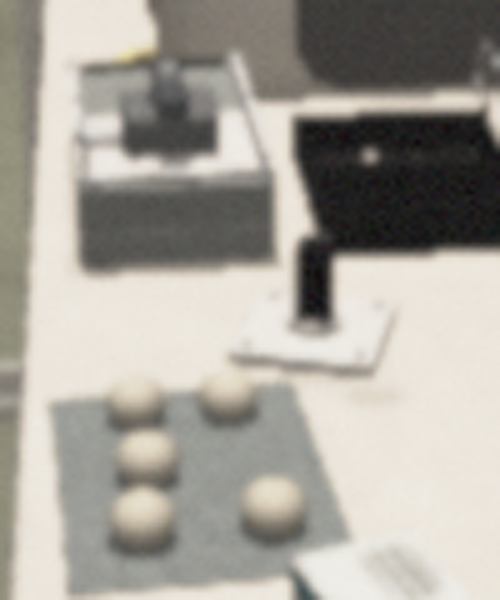

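```bash
python3 - <<'E'
from h import *
f=grab_frame('top')
P=lambda u,v,z,ox,oy:ray(f,(u+.5)/8-.5+ox,(v+.5)/8-.5+oy,z)
m=[P(*c,70,165,165) for c in [(90,150),(683,133),(690,432),(97,447)]]
print('mag',np.round(m,1).tolist(),np.mean(m,0))
for a,b in((0,1),(3,2)): d=m[a]-m[b];print('yaw',-np.arctan2(d[0],d[1]), np.hypot(*d[:2]))
for a,b in((0,3),(1,2)): d=m[a]-m[b];print('yaw',np.arctan2(d[1],d[0]), np.hypot(*d[:2]))
print('button',P(523,280,117,165,165),'bar ends',P(415,283,111,165,165),P(641,280,111,165,165))
t=[P(*c,10,255,155) for c in [(140,80),(322,137),(262,315),(80,258)]]
print('tamper',np.mean(t,0),np.round(t,1).tolist())
for a,b in((0,1),(3,2)): d=t[a]-t[b];print('yaw',-np.arctan2(d[0],d[1]), np.hypot(*d[:2]))
for a,b in((0,3),(1,2)): d=t[a]-t[b];print('yaw',np.arctan2(d[1],d[0]), np.hypot(*d[:2]))
print('tamper top',P(210,183,66,255,155))
for c in [(406,322),(662,290),(410,438),(550,426),(678,434)]: print('tab',P(*c,16,255,155))
E
```

```text
mag [[588.1, 136.3, 70.0], [591.3, -115.6, 70.0], [464.3, -116.5, 70.0], [462.3, 133.5, 70.0]] [526.51617016   9.41284669  70.        ]
yaw 0.012547136314462052 251.876880355328
yaw 0.007868670417515794 250.03529848066827
yaw 0.022174535046545187 125.84017425527159
yaw 0.007564477433257111 127.0056963629274
button [527.34454557 -49.80799759 117.        ] bar ends [527.16896967  -5.17083186 111.        ] [526.84422421 -97.79662472 111.        ]
tamper [ 602.68176194 -221.38850887   10.        ] [[655.9, -195.2, 10.0], [628.9, -276.1, 10.0], [549.5, -247.4, 10.0], [576.4, -166.8, 10.0]]
yaw -0.32179830774453855 85.34176849717726
yaw -0.321074034316457 84.95031544089782
yaw -0.34249165288960065 84.45158751362072
yaw -0.34714414459403325 84.39908722804219
tamper top [ 602.87945265 -221.3829444    66.        ]
tab [ 544.98681847 -310.73517677   16.        ]
tab [ 557.33283925 -425.02105596   16.        ]
tab [ 493.55976845 -311.13886787   16.        ]
tab [ 497.80544235 -373.33969167   16.        ]
tab [ 493.29836595 -430.01780037   16.        ]
```

```bash
cat >> h.py <<'E'
# target rows: world tcp pos + yaw, given state commanded pose
def rel(p0,yaw0,p,yaw):
    c,s=np.cos(yaw0),np.sin(yaw0)
    d=np.array(p,float)-p0
    tx=np.array([c,s,0]);ty=np.array([s,-c,0])
    dy=(yaw0-yaw+np.pi)%(2*np.pi)-np.pi
    n=max(np.linalg.norm(d)/41.7,abs(np.degrees(dy))/7.16)
    return f'{d@tx/1000:.3f} {d@ty/1000:.3f} {-d[2]/1000:.3f} {dy/np.pi:.3f}  rows~{n:.1f}'
def plan(*pts,p0=None,yaw0=None):
    st=r.sense()
    if p0 is None:p0=st['eef_pos']
    if yaw0 is None:yaw0=st['tcp_rot'][2]
    for *p,y in pts: print(rel(np.array(p0),yaw0,p,y), ' ->',p,y)
E
python3 - <<'E'
from h import *
plan((250,350,404.7,2.4),(420,-50,350,1.583),(528,-50,330,1.583))
E
```

```text
-0.133 -0.216 -0.000 0.138  rows~6.1  -> [250, 350, 404.7] 2.4
-0.416 -0.546 0.055 0.398  rows~16.5  -> [420, -50, 350] 1.583
-0.518 -0.513 0.075 0.398  rows~17.6  -> [528, -50, 330] 1.583
```

apply_moves(
  motion="-1 -0.133 -0.216 0 0.138;-1 -0.133 -0.216 0 0.138;-1 -0.133 -0.216 0 0.138;-1 -0.133 -0.216 0 0.138;-1 -0.133 -0.216 0 0.138;-1 -0.133 -0.216 0 0.138;-1 -0.133 -0.216 0 0.138;-1 -0.416 -0.546 0.055 0.398;-1 -0.416 -0.546 0.055 0.398;-1 -0.416 -0.546 0.055 0.398;-1 -0.416 -0.546 0.055 0.398;-1 -0.416 -0.546 0.055 0.398;-1 -0.416 -0.546 0.055 0.398;-1 -0.416 -0.546 0.055 0.398;-1 -0.416 -0.546 0.055 0.398;-1 -0.416 -0.546 0.055 0.398;-1 -0.416 -0.546 0.055 0.398;-1 -0.416 -0.546 0.055 0.398;-1 -0.416 -0.546 0.055 0.398",
  squeeze=40,
)

```text
clock: 2.83
eef_pos: [422.1, -53.6, 349.5]
tcp_rot: [3.14, 0.001, 1.581]
contact_force: [-0.6, -0.1, -0.3]
opening: 0.001
```

```bash
python3 - <<'E'
from h import *
plan((528,-50,330,1.583),(528,-50,294,1.583))
s=r.sense();print(s['eef_pos'],s['tcp_rot'],s['opening'])
E
```

```text
0.002 0.106 0.020 -0.001  rows~2.6  -> [528, -50, 330] 1.583
0.002 0.106 0.056 -0.001  rows~2.9  -> [528, -50, 294] 1.583
[422.13999858 -53.5644147  349.54371714] [3.14031408e+00 1.03222813e-03 1.58105278e+00] 0.0008620474459030855
```

apply_moves(
  motion="-1 0.002 0.106 0.02 0;-1 0.002 0.106 0.02 0;-1 0.002 0.106 0.02 0;-1 0.002 0.106 0.045 0;-1 0.002 0.106 0.045 0;-1 0.002 0.106 0.045 0",
)

```text
clock: 3.33
eef_pos: [525.6, -46.3, 303.7]
tcp_rot: [-3.138, -0.0, 1.585]
contact_force: [-0.6, -0.5, 1.3]
opening: 0.003
```

```bash
python3 - <<'E'
from h import *
s=r.sense();print(s['eef_pos'],s['tcp_rot'],s['contact_force'])
for c in('top','side'):
    f=snap(c,c+'1');q=(517,-50,130);u,v=proj(f,(528,-50,120)).astype(int)
    cv2.imwrite(f'pics/{c}1z.png',cv2.resize(f['img'][v-45:v+45,u-60:u+60,::-1],None,fx=6,fy=6,interpolation=cv2.INTER_CUBIC))
    print(proj(f,(528,-50,117)))
E
```

```text
[525.58188282 -46.25445878 303.67743304] [-3.13779437e+00 -4.77329105e-04  1.58490256e+00] [-0.62608734 -0.4703083   1.3394823 ]
[229.99397236 199.36101594]
[248.06294113 179.12108419]
```

View pics/side1z.png

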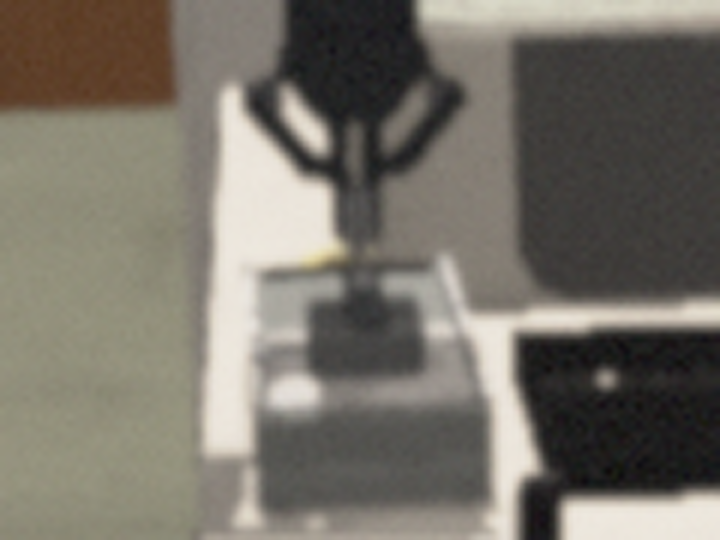

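View pics/top1z.png

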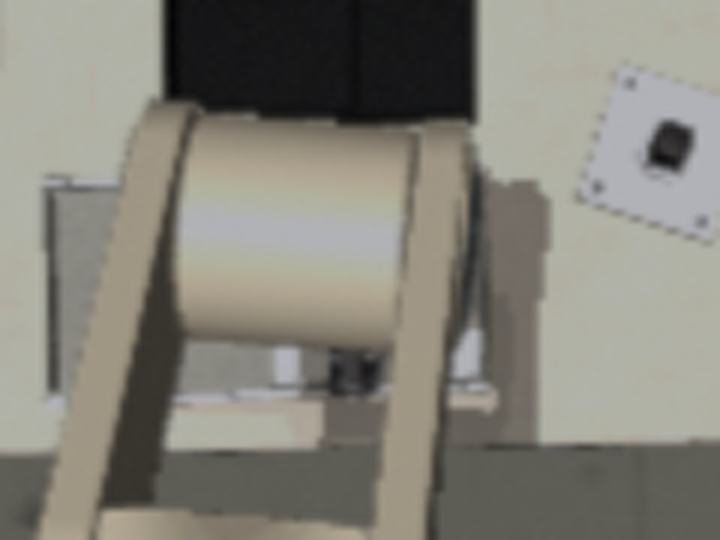

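The side view shows the closed fingertips at about (357,240), directly above the button at (362,285). I press next.

apply_moves(
  motion="-1 -0.003 0.002 0.01 0;-1 -0.003 0.002 0.01 0;-1 -0.003 0.002 0.013 0;-1 -0.003 0.002 0.015 0;-1 -0.003 0.002 0.017 0;-1 -0.003 0.002 0.017 0",
)

```text
clock: 3.93
eef_pos: [528.5, -50.0, 288.2]
tcp_rot: [3.141, 0.0, 1.584]
contact_force: [-2.4, -0.7, 8.0]
opening: -0.0
```

apply_moves(
  motion="-1 0 0 0.002 0;-1 0 0 0.003 0;-1 0 0 0.004 0;-1 0 0 0.004 0",
)

```text
clock: 4.27
eef_pos: [528.7, -50.0, 285.7]
tcp_rot: [3.14, 0.0, 1.584]
contact_force: [-8.1, -0.3, 22.9]
opening: 0.0
```

apply_moves(
  motion="-1 0 0 -0.01 0;-1 0 0 -0.02 0;-1 0 0 -0.04 0;-1 0 0 -0.06 0;-1 0 0 -0.06 0;1 0 0 -0.06 0;1 0 0 -0.06 0;1 0 0 -0.06 0",
)

```text
clock: 4.93
eef_pos: [528.0, -49.8, 342.7]
tcp_rot: [-3.14, -0.0, 1.584]
contact_force: [0.1, -0.2, 0.1]
opening: 0.421
```

```bash
python3 - <<'E'
from h import *
s=r.sense();print(s['eef_pos'],s['tcp_rot'],s['contact_force'],s['opening'])
for c in('side',):
    f=snap(c,c+'2');u,v=proj(f,(528,-50,120)).astype(int)
    cv2.imwrite(f'pics/{c}2z.png',cv2.resize(f['img'][v-45:v+45,u-60:u+60,::-1],None,fx=6,fy=6,interpolation=cv2.INTER_CUBIC))
    for q in('handle_grip','button_top'):print(q,[(np.round(d['point'],0).tolist(),round(d['conf'],2)) for d in spotter.place_of(q,c)])
E
```

```text
[527.95436099 -49.83305628 342.71100195] [-3.13997951e+00 -1.70145315e-04  1.58437201e+00] [ 0.10044923 -0.2383753   0.06023401] 0.42079303578291977
handle_grip [([530.0, -47.0, 125.0], 0.57)]
button_top []
```

View pics/side2z.png

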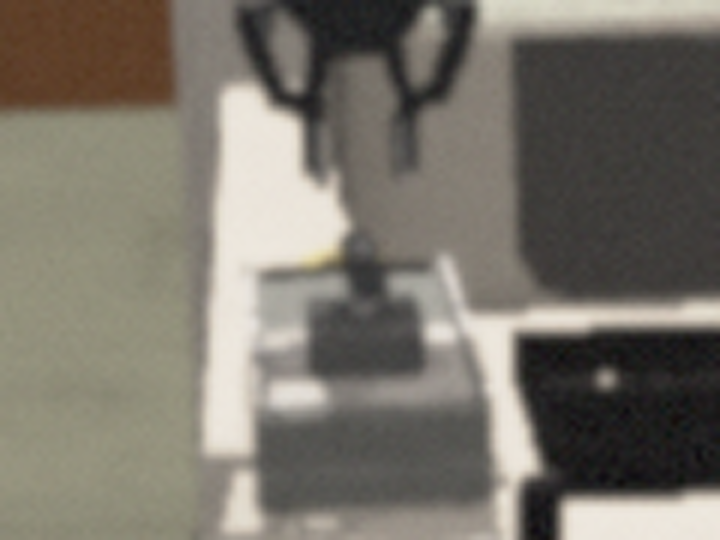

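The bar has popped out, with its centre at about z = 125. Next I grip it and turn it.

apply_moves(
  motion="0.1 0 0 0.03 0;0.1 0 0 0.063 0;0.1 0 0 0.063 0;0.1 0 0 0.063 0;-1 0 0 0.063 0;-1 0 0 0.063 0;-1 0 0 0.063 0;-1 0 0 0.063 0;-1 0 0 0.063 0",
  squeeze=40,
)

```text
clock: 5.83
eef_pos: [528.4, -49.9, 282.2]
tcp_rot: [3.141, 0.0, 1.585]
contact_force: [-4.3, -0.7, 5.4]
opening: 0.243
```

apply_moves(
  motion="-1 0 0 -0.001 -0.03;-1 0 0 -0.001 -0.06;-1 0 0 -0.001 -0.1;-1 0 0 -0.001 -0.14;-1 0 0 -0.001 -0.18;-1 0 0 -0.001 -0.22;-1 0 0 -0.001 -0.26;-1 0 0 -0.001 -0.3;-1 0 0 -0.001 -0.34;-1 0 0 -0.001 -0.38;-1 0 0 -0.001 -0.4;-1 0 0 -0.001 -0.4;-1 0 0 -0.001 -0.4;-1 0 0 -0.001 -0.4",
)

```text
clock: 7.0
eef_pos: [528.9, -49.4, 282.7]
tcp_rot: [3.14, 0.002, 2.838]
contact_force: [1.7, 6.2, -2.8]
opening: 0.25
```

apply_moves(
  motion="-1 0.003 0.009 0 0;-1 0.006 0.019 0 0;-1 0.009 0.028 0 0;-1 0.012 0.038 0 0;-1 0.016 0.048 0 0;-1 0.019 0.058 0 0;-1 0.022 0.068 0 0;-1 0.025 0.078 0 0;-1 0.028 0.088 0 0;-1 0.032 0.098 0 0;-1 0.034 0.106 0 0;-1 0.035 0.109 0 0;-1 0.035 0.109 0 0;-1 0.035 0.109 0 0;-1 0.035 0.109 0 0",
)

```text
clock: 8.25
eef_pos: [527.2, 65.9, 282.2]
tcp_rot: [3.141, 0.0, 2.841]
contact_force: [-0.7, 0.7, 5.3]
opening: 0.249
```

apply_moves(
  motion="0.1 0 0 0 0;0.1 0 0 0 0;0.1 0 0 0 0;0.1 0 0 -0.03 0;0.1 0 0 -0.07 0;0.1 0 0 -0.1 0;0.1 0 0 -0.1 0",
)

```text
clock: 8.83
eef_pos: [529.0, 65.1, 387.5]
tcp_rot: [3.138, 0.008, 2.841]
contact_force: [1.0, 0.7, 0.6]
opening: 0.552
```

```bash
python3 - <<'E'
from h import *
s=r.sense();print(s['eef_pos'],s['tcp_rot'],s['opening'])
for c in('side','top'):
    f=snap(c,c+'3');u,v=proj(f,(528,20,80)).astype(int)
    cv2.imwrite(f'pics/{c}3z.png',cv2.resize(f['img'][v-45:v+45,u-60:u+60,::-1],None,fx=6,fy=6,interpolation=cv2.INTER_CUBIC))
    for q in('handle_grip','lid_mid','tablet_1','tamper','magazine','cell_floor'):print(q,[(np.round(d['point'],0).tolist(),round(d['conf'],2)) for d in spotter.place_of(q,c)])
E
```

```text
[529.01590278  65.06871372 387.54178484] [3.13790087 0.00809572 2.84097029] 0.552158180723655
handle_grip [([606.0, -221.0, 3.0], 0.71), ([527.0, 68.0, 126.0], 0.64)]
lid_mid [([526.0, 63.0, 62.0], 0.62)]
tablet_1 [([500.0, -370.0, 12.0], 0.55), ([561.0, -421.0, 16.0], 0.53), ([496.0, -429.0, 15.0], 0.53), ([494.0, -312.0, 15.0], 0.49), ([545.0, -311.0, 14.0], 0.46)]
tamper [([604.0, -221.0, 0.0], 0.88), ([486.0, -587.0, -1.0], 0.28)]
magazine [([527.0, 14.0, -1.0], 0.97), ([547.0, -310.0, 15.0], 0.52)]
cell_floor [([525.0, -46.0, 30.0], 0.67)]
handle_grip [([528.0, 62.0, 128.0], 0.55)]
lid_mid [([524.0, 14.0, -1.0], 0.67), ([528.0, 68.0, 61.0], 0.56)]
tablet_1 [([547.0, -307.0, 17.0], 0.56), ([493.0, -312.0, 17.0], 0.5), ([494.0, -426.0, 15.0], 0.44), ([500.0, -375.0, 13.0], 0.4)]
tamper [([606.0, -221.0, -2.0], 0.64)]
magazine [([523.0, 15.0, -0.0], 0.92)]
cell_floor [([526.0, -49.0, 34.0], 0.64)]
```

View pics/side3z.png

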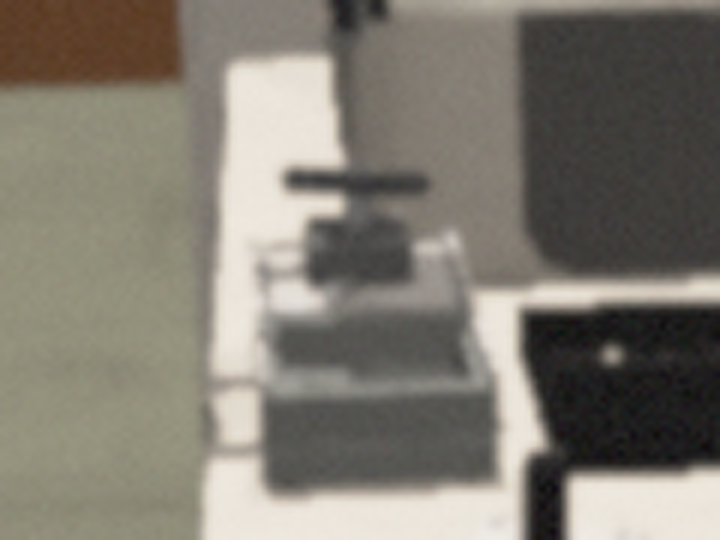

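View pics/top3z.png

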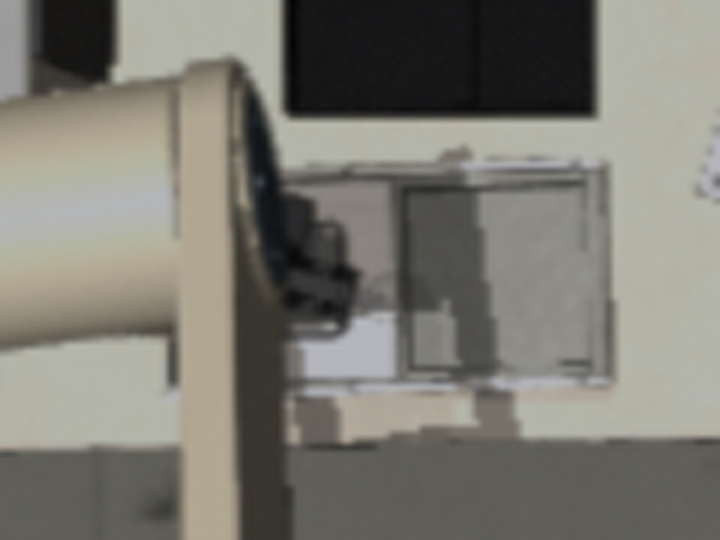

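The lid is open and the cell shows clear in both views. Next I plan the tablet picks.

```bash
python3 - <<'E'
from h import *
plan((520,-200,330,1.583),(499,-372.5,260,1.583))
E
```

```text
-0.071 -0.255 0.051 0.400  rows~10.1  -> [520, -200, 330] 1.583
-0.102 -0.426 0.121 0.400  rows~10.9  -> [499, -372.5, 260] 1.583
```

apply_moves(
  motion="0.2 -0.071 -0.255 0.051 0.4;0.2 -0.071 -0.255 0.051 0.4;0.2 -0.071 -0.255 0.051 0.4;0.2 -0.071 -0.255 0.051 0.4;0.2 -0.071 -0.255 0.051 0.4;0.2 -0.071 -0.255 0.051 0.4;0.2 -0.071 -0.255 0.051 0.4;0.2 -0.102 -0.426 0.121 0.4;0.2 -0.102 -0.426 0.121 0.4;0.2 -0.102 -0.426 0.121 0.4;0.2 -0.102 -0.426 0.121 0.4;0.2 -0.102 -0.426 0.121 0.4;0.2 -0.102 -0.426 0.121 0.4;0.2 -0.102 -0.426 0.121 0.4",
)

```text
clock: 10.7
eef_pos: [498.0, -373.3, 259.9]
tcp_rot: [-3.141, -0.001, 1.582]
contact_force: [-0.6, 0.8, 0.1]
opening: 0.603
```

```bash
python3 - <<'E'
from h import *
plan((499,-372.5,200,1.583),(499,-372.5,176,1.583))
f=snap('side','side4');u,v=proj(f,(499,-372,50)).astype(int)
cv2.imwrite('pics/side4z.png',cv2.resize(f['img'][v-60:v+60,u-60:u+60,::-1],None,fx=5,fy=5,interpolation=cv2.INTER_CUBIC))
E
```

```text
0.001 0.001 0.060 -0.000  rows~1.4  -> [499, -372.5, 200] 1.583
0.001 0.001 0.084 -0.000  rows~2.0  -> [499, -372.5, 176] 1.583
```

View pics/side4z.png

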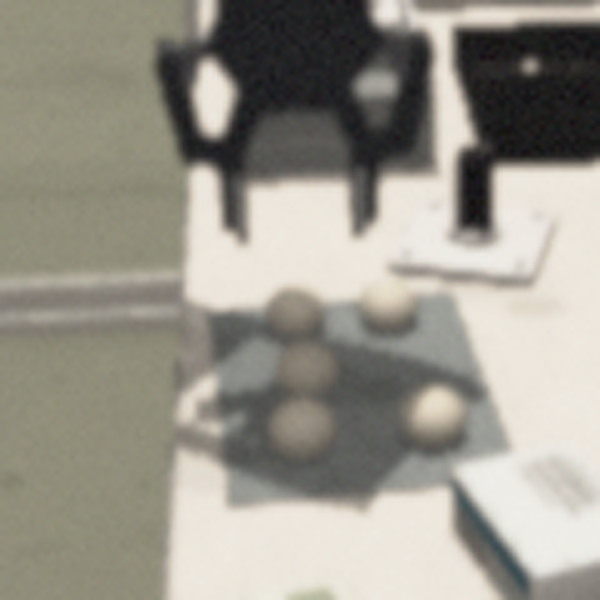

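The side view shows the open fingers at (235,240) and (365,230) straddling the middle tablet at (307,365). I descend and grip.

apply_moves(
  motion="0.2 0.001 0.001 0.04 0;0.2 0.001 0.001 0.07 0;0.2 0.001 0.001 0.084 0;0.2 0.001 0.001 0.084 0;-1 0.001 0.001 0.084 0;-1 0.001 0.001 0.084 0;-1 0.001 0.001 0.084 0;-1 0.001 0.001 0.084 0;-1 0.001 0.001 0.084 0",
  squeeze=25,
)

```text
clock: 11.5
eef_pos: [500.1, -371.8, 178.2]
tcp_rot: [3.14, 0.001, 1.584]
contact_force: [-0.4, 0.8, 5.6]
opening: 0.366
```

apply_moves(
  motion="-1 0 0 -0.06 0;-1 0 0 -0.12 0;-1 0 0 -0.12 0;-1 0.322 0.021 -0.12 0;-1 0.322 0.021 -0.12 0;-1 0.322 0.021 -0.12 0;-1 0.322 0.021 -0.12 0;-1 0.322 0.021 -0.12 0;-1 0.322 0.021 -0.12 0;-1 0.322 0.021 -0.12 0;-1 0.322 0.021 -0.12 0;-1 0.322 0.021 -0.12 0;-1 0.322 0.021 -0.12 0",
)

```text
clock: 12.58
eef_pos: [516.2, -47.7, 297.2]
tcp_rot: [3.141, 0.0, 1.588]
contact_force: [0.3, 0.3, -0.1]
opening: 0.37
```

```bash
python3 - <<'E'
from h import *
plan((520,-50,209,1.583))
f=snap('side','side5');u,v=proj(f,(520,-50,120)).astype(int)
cv2.imwrite('pics/side5z.png',cv2.resize(f['img'][v-60:v+60,u-60:u+60,::-1],None,fx=5,fy=5,interpolation=cv2.INTER_CUBIC))
E
```

```text
-0.002 0.004 0.088 0.001  rows~2.1  -> [520, -50, 209] 1.583
```

View pics/side5z.png

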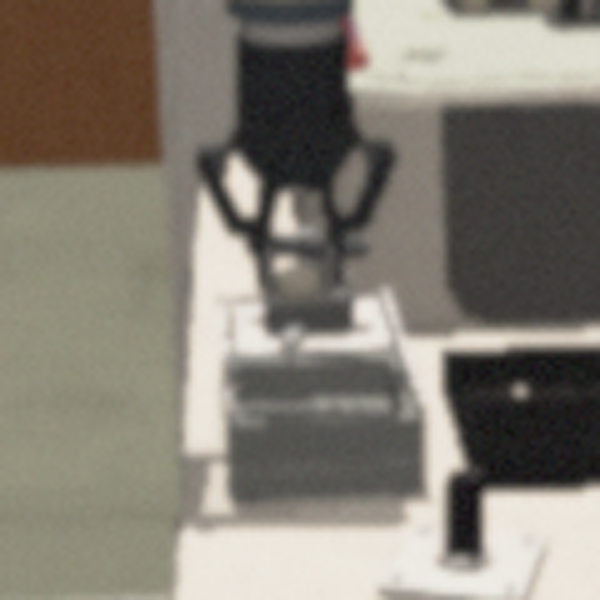

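The tablet is held, showing between the fingers at (300,270).

apply_moves(
  motion="-1 0 0 0 0;-1 0 0 0.04 0;-1 0 0 0.07 0;-1 0 0 0.087 0;-1 0 0 0.087 0;-1 0 0 0.087 0;-0.15 0 0 0.087 0;-0.1 0 0 0.087 0;-0.05 0 0 0.087 0;-0.05 0 0 0.06 0;-0.05 0 0 0.01 0;-0.05 0 0 -0.01 0;0.2 0 0 -0.01 0",
)

```text
clock: 13.72
eef_pos: [518.3, -49.4, 313.2]
tcp_rot: [3.132, 0.001, 1.585]
contact_force: [0.9, -0.6, 0.1]
opening: 0.591
```

```bash
python3 - <<'E'
from h import *
s=r.sense();print(s['eef_pos'],s['opening'])
f=snap('side','side6');u,v=proj(f,(520,-50,80)).astype(int)
cv2.imwrite('pics/side6z.png',cv2.resize(f['img'][v-60:v+60,u-60:u+60,::-1],None,fx=5,fy=5,interpolation=cv2.INTER_CUBIC))
plan((559,-423,260,1.583),(559,-423,176,1.583))
for c in('side','top'):
  if c=='top': f=snap(c,'top6')
  print([(np.round(d['point'],0).tolist(),round(d['conf'],2)) for d in spotter.place_of('tablet_1',c)])
E
```

```text
[518.2963713  -49.4028043  313.16805827] 0.5913313932386834
-0.374 0.036 0.051 0.001  rows~9.1  -> [559, -423, 260] 1.583
-0.374 0.036 0.135 0.001  rows~9.6  -> [559, -423, 176] 1.583
[([489.0, -313.0, 15.0], 0.5), ([497.0, -429.0, 11.0], 0.47), ([547.0, -313.0, 13.0], 0.44), ([521.0, -51.0, 40.0], 0.42), ([563.0, -420.0, 15.0], 0.41)]
[([562.0, -430.0, 15.0], 0.62), ([496.0, -426.0, 16.0], 0.51), ([495.0, -311.0, 18.0], 0.45), ([548.0, -307.0, 17.0], 0.43)]
```

View pics/side6z.png

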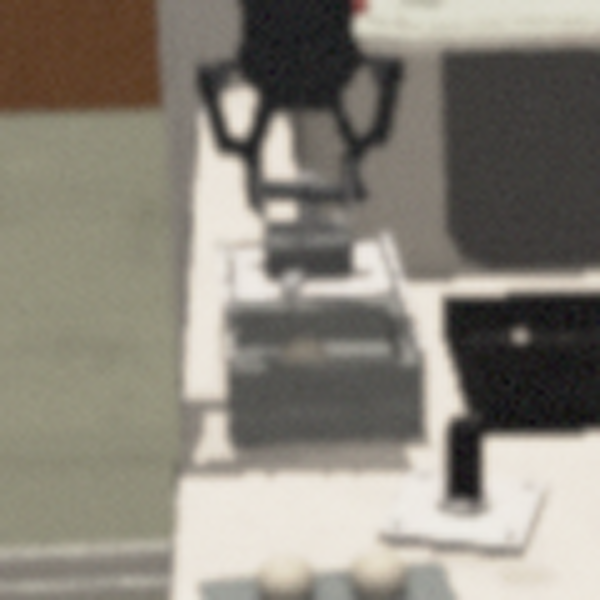

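The first tablet lies in the cell. Next is tablet D.

apply_moves(
  motion="0.2 -0.373 0.037 0 0;0.2 -0.373 0.037 0 0;0.2 -0.373 0.037 0 0;0.2 -0.373 0.037 0 0;0.2 -0.373 0.037 0 0;0.2 -0.373 0.037 0 0;0.2 -0.373 0.037 0 0;0.2 -0.373 0.037 0.04 0;0.2 -0.373 0.037 0.07 0;0.2 -0.373 0.037 0.09 0;0.2 -0.373 0.037 0.1 0;0.2 -0.373 0.037 0.129 0;0.2 -0.373 0.037 0.129 0;0.2 -0.373 0.037 0.129 0;-1 -0.373 0.037 0.129 0;-1 -0.373 0.037 0.129 0;-1 -0.373 0.037 0.129 0;-1 -0.373 0.037 0.129 0;-1 -0.373 0.037 0.129 0",
)

```text
clock: 15.5
eef_pos: [558.3, -421.5, 178.1]
tcp_rot: [3.141, 0.0, 1.585]
contact_force: [-0.4, 0.1, 0.4]
opening: 0.369
```

apply_moves(
  motion="-1 0 0 -0.06 0;-1 0 0 -0.12 0;-1 0 0 -0.12 0;-1 0.339 -0.009 -0.12 0;-1 0.339 -0.009 -0.12 0;-1 0.339 -0.009 -0.12 0;-1 0.339 -0.009 -0.12 0;-1 0.339 -0.009 -0.12 0;-1 0.339 -0.009 -0.12 0;-1 0.339 -0.009 -0.12 0;-1 0.339 -0.009 -0.12 0;-1 0.339 -0.009 -0.12 0;-1 0.339 -0.009 -0.12 0;-1 0.339 -0.009 -0.12 0",
)

```text
clock: 16.67
eef_pos: [544.8, -82.6, 298.0]
tcp_rot: [3.141, 0.0, 1.586]
contact_force: [1.3, -0.8, -0.5]
opening: 0.366
```

apply_moves(
  motion="-1 0 0 0 0;-1 0 0 0.04 0;-1 0 0 0.07 0;-1 0 0 0.088 0;-1 0 0 0.088 0;-1 0 0 0.088 0;-0.15 0 0 0.088 0;-0.1 0 0 0.088 0;-0.1 0 0 0.088 0;-0.1 0 0 0.06 0;-0.1 0 0 0.02 0;-0.1 0 0 -0.01 0;0.2 0 0 -0.01 0",
)

```text
clock: 17.75
eef_pos: [546.9, -83.3, 314.6]
tcp_rot: [3.131, 0.002, 1.585]
contact_force: [1.9, -0.3, 1.1]
opening: 0.575
```

```bash
python3 - <<'E'
from h import *
s=r.sense();print(s['eef_pos'],s['opening'])
f=snap('side','side7');u,v=proj(f,(520,-50,80)).astype(int)
cv2.imwrite('pics/side7z.png',cv2.resize(f['img'][v-60:v+60,u-60:u+60,::-1],None,fx=5,fy=5,interpolation=cv2.INTER_CUBIC))
plan((495,-429,260,1.583),(495,-429,176,1.583))
for c in('side','top'):
  if c=='top': f=snap(c,'top7')
  print([(np.round(d['point'],0).tolist(),round(d['conf'],2)) for d in spotter.place_of('tablet_1',c)])
E
```

```text
[546.89486769 -83.27956607 314.6333973 ] 0.5745772057930918
-0.345 -0.056 0.052 0.000  rows~8.5  -> [495, -429, 260] 1.583
-0.345 -0.056 0.136 0.000  rows~9.0  -> [495, -429, 176] 1.583
[([497.0, -311.0, 16.0], 0.66), ([499.0, -427.0, 13.0], 0.42), ([518.0, -48.0, 39.0], 0.39)]
[([496.0, -310.0, 20.0], 0.59), ([517.0, -54.0, 38.0], 0.55), ([550.0, -310.0, 17.0], 0.49), ([493.0, -429.0, 15.0], 0.47)]
```

View pics/side7z.png

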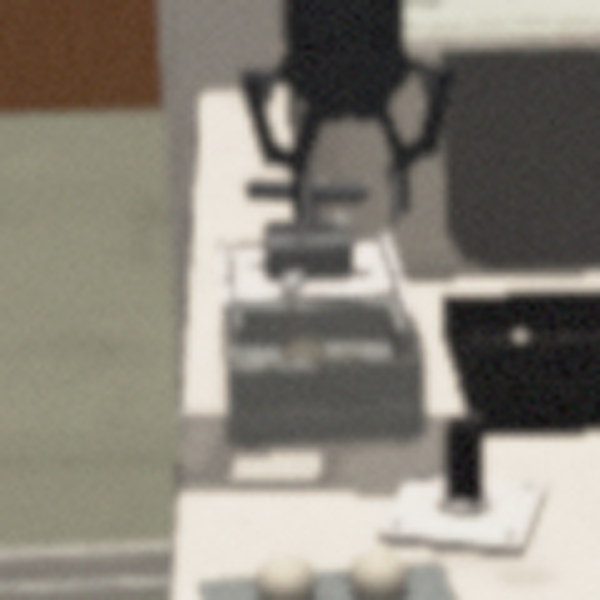

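apply_moves(
  motion="0.2 -0.345 -0.054 0 0;0.2 -0.345 -0.054 0 0;0.2 -0.345 -0.054 0 0;0.2 -0.345 -0.054 0 0;0.2 -0.345 -0.054 0 0;0.2 -0.345 -0.054 0 0;0.2 -0.345 -0.054 0 0;0.2 -0.345 -0.054 0.04 0;0.2 -0.345 -0.054 0.07 0;0.2 -0.345 -0.054 0.1 0;0.2 -0.345 -0.054 0.129 0;0.2 -0.345 -0.054 0.129 0;0.2 -0.345 -0.054 0.129 0;-1 -0.345 -0.054 0.129 0;-1 -0.345 -0.054 0.129 0;-1 -0.345 -0.054 0.129 0;-1 -0.345 -0.054 0.129 0;-1 -0.345 -0.054 0.129 0",
)

```text
clock: 19.45
eef_pos: [495.4, -428.4, 179.0]
tcp_rot: [3.141, 0.0, 1.585]
contact_force: [-0.0, -0.3, -0.2]
opening: 0.372
```

apply_moves(
  motion="-1 0 0 -0.06 0;-1 0 0 -0.12 0;-1 0 0 -0.12 0;-1 0.409 0.054 -0.12 0;-1 0.409 0.054 -0.12 0;-1 0.409 0.054 -0.12 0;-1 0.409 0.054 -0.12 0;-1 0.409 0.054 -0.12 0;-1 0.409 0.054 -0.12 0;-1 0.409 0.054 -0.12 0;-1 0.409 0.054 -0.12 0;-1 0.409 0.054 -0.12 0;-1 0.409 0.054 -0.12 0;-1 0.409 0.054 -0.12 0;-1 0.409 0.054 -0.12 0;-1 0.409 0.054 -0.12 0",
)

```text
clock: 20.78
eef_pos: [543.7, -18.8, 298.9]
tcp_rot: [3.141, 0.0, 1.586]
contact_force: [-1.1, 0.0, -0.3]
opening: 0.364
```

apply_moves(
  motion="-1 0 0 0 0;-1 0 0 0.04 0;-1 0 0 0.07 0;-1 0 0 0.088 0;-1 0 0 0.088 0;-1 0 0 0.088 0;-0.15 0 0 0.088 0;-0.1 0 0 0.088 0;-0.1 0 0 0.088 0;-0.1 0 0 0.06 0;-0.1 0 0 0.02 0;-0.1 0 0 -0.01 0;0.2 0 0 -0.01 0;0.2 0 0 -0.01 0",
)

```text
clock: 21.95
eef_pos: [544.6, -18.8, 311.7]
tcp_rot: [3.136, 0.0, 1.585]
contact_force: [0.0, -0.1, -1.6]
opening: 0.597
```

```bash
python3 - <<'E'
from h import *
s=r.sense();print(s['eef_pos'],s['opening'])
f=snap('side','side8');u,v=proj(f,(520,-50,80)).astype(int)
cv2.imwrite('pics/side8z.png',cv2.resize(f['img'][v-60:v+60,u-60:u+60,::-1],None,fx=5,fy=5,interpolation=cv2.INTER_CUBIC))
plan((546,-310,260,0.9),(546,-310,177,0.9))
for c in('side','top'):
  if c=='top': f=snap(c,'top8')
  print([(np.round(d['point'],0).tolist(),round(d['conf'],2)) for d in spotter.place_of('tablet_1',c)])
E
```

```text
[544.58334465 -18.81929748 311.66168851] 0.5969365137691246
-0.291 -0.002 0.050 0.218  rows~7.1  -> [546, -310, 260] 0.9
-0.291 -0.002 0.133 0.218  rows~7.7  -> [546, -310, 177] 0.9
[([546.0, -310.0, 11.0], 0.66), ([492.0, -309.0, 16.0], 0.62), ([549.0, -18.0, 42.0], 0.52), ([518.0, -52.0, 42.0], 0.43)]
[([545.0, -307.0, 17.0], 0.66), ([529.0, 296.0, 3.0], 0.66), ([495.0, -309.0, 16.0], 0.52), ([548.0, -89.0, 40.0], 0.5), ([518.0, -51.0, 38.0], 0.5)]
```

View pics/side8z.png

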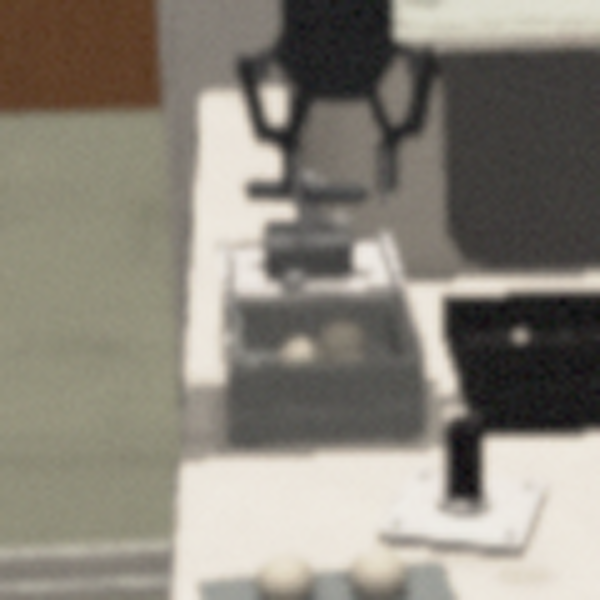

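View pics/top8.png

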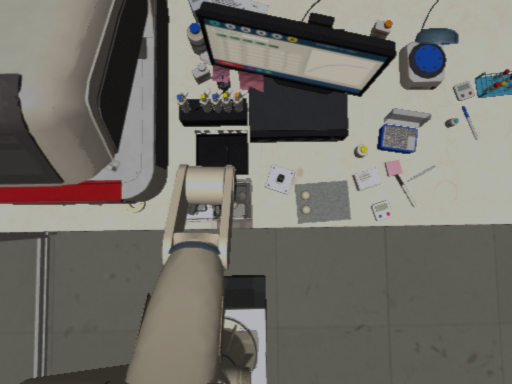

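Three tablets are in the cell. Next is tablet A, approached with the jaw turned to clear its neighbour.

apply_moves(
  motion="0.2 -0.29 -0.002 0 0.218;0.2 -0.29 -0.002 0 0.218;0.2 -0.29 -0.002 0 0.218;0.2 -0.29 -0.002 0 0.218;0.2 -0.29 -0.002 0 0.218;0.2 -0.29 -0.002 0 0.218;0.2 -0.29 -0.002 0.03 0.218;0.2 -0.29 -0.002 0.06 0.218;0.2 -0.29 -0.002 0.1 0.218;0.2 -0.29 -0.002 0.129 0.218;0.2 -0.29 -0.002 0.129 0.218;0.2 -0.29 -0.002 0.129 0.218;-1 -0.29 -0.002 0.129 0.218;-1 -0.29 -0.002 0.129 0.218;-1 -0.29 -0.002 0.129 0.218;-1 -0.29 -0.002 0.129 0.218;-1 -0.29 -0.002 0.129 0.218",
)

```text
clock: 23.57
eef_pos: [545.8, -308.8, 180.1]
tcp_rot: [3.141, -0.0, 0.9]
contact_force: [-0.0, -0.8, -0.4]
opening: 0.37
```

```bash
python3 - <<'E'
from h import *
s=r.sense();print(s['eef_pos'],s['opening'])
x,y,z=s['eef_pos']
plan((x,y,z+120,0.9),(506,-82,z+120,1.583),(506,-82,238,1.583))
E
```

```text
[ 545.79189666 -308.76765436  180.12363318] 0.36959945585669657
0.000 0.000 -0.120 -0.000  rows~2.9  -> [np.float64(545.7918966601716), np.float64(-308.76765436459704), np.float64(300.1236331766453)] 0.9
0.153 -0.172 -0.120 -0.218  rows~6.2  -> [506, -82, np.float64(300.1236331766453)] 1.583
0.153 -0.172 -0.058 -0.218  rows~5.7  -> [506, -82, 238] 1.583
```

apply_moves(
  motion="-1 0 0 -0.06 0;-1 0 0 -0.12 0;-1 0 0 -0.12 0;-1 0.151 -0.168 -0.12 -0.218;-1 0.151 -0.168 -0.12 -0.218;-1 0.151 -0.168 -0.12 -0.218;-1 0.151 -0.168 -0.12 -0.218;-1 0.151 -0.168 -0.12 -0.218;-1 0.151 -0.168 -0.12 -0.218;-1 0.151 -0.168 -0.12 -0.218;-1 0.151 -0.168 -0.12 -0.218;-1 0.151 -0.168 -0.09 -0.218;-1 0.151 -0.168 -0.065 -0.218;-1 0.151 -0.168 -0.058 -0.218;-1 0.151 -0.168 -0.058 -0.218;-1 0.151 -0.168 -0.058 -0.218",
)

```text
clock: 24.9
eef_pos: [508.4, -86.9, 237.9]
tcp_rot: [-3.141, 0.0, 1.583]
contact_force: [-0.3, -1.0, 0.1]
opening: 0.367
```

```bash
python3 - <<'E'
from h import *
s=r.sense();print(s['eef_pos'],s['opening'])
f=snap('side','side9');u,v=proj(f,(520,-50,80)).astype(int)
cv2.imwrite('pics/side9z.png',cv2.resize(f['img'][v-60:v+60,u-60:u+60,::-1],None,fx=5,fy=5,interpolation=cv2.INTER_CUBIC))
E
```

```text
[508.42342153 -86.9196787  237.93424098] 0.36696793678394357
```

View pics/side9z.png

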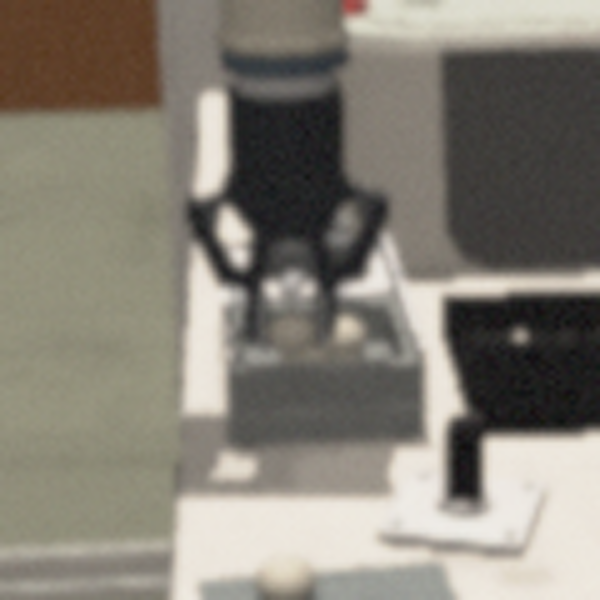

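The fourth tablet is held over the -x side of the cell. I release it and lift.

apply_moves(
  motion="-0.15 0 0 0 0;-0.12 0 0 0 0;-0.1 0 0 0 0;-0.1 0 0 0 0;-0.1 0 0 -0.03 0;-0.1 0 0 -0.07 0;0.2 0 0 -0.07 0;0.2 0 0 -0.07 0",
)

```text
clock: 25.62
eef_pos: [509.0, -86.2, 310.0]
tcp_rot: [3.136, 0.001, 1.585]
contact_force: [0.6, -1.0, -0.7]
opening: 0.602
```

```bash
python3 - <<'E'
from h import *
s=r.sense();print(s['eef_pos'],s['opening'])
f=snap('side','side10');u,v=proj(f,(520,-50,80)).astype(int)
cv2.imwrite('pics/side10z.png',cv2.resize(f['img'][v-60:v+60,u-60:u+60,::-1],None,fx=5,fy=5,interpolation=cv2.INTER_CUBIC))
plan((494,-311,260,1.583),(494,-311,177,1.583))
for c in('side','top'):
  if c=='top': f=snap(c,'top10')
  print([(np.round(d['point'],0).tolist(),round(d['conf'],2)) for d in spotter.place_of('tablet_1',c)])
E
```

```text
[509.02145308 -86.18447299 310.04490879] 0.602332213346675
-0.225 -0.017 0.049 0.000  rows~5.5  -> [494, -311, 260] 1.583
-0.225 -0.017 0.132 0.000  rows~6.3  -> [494, -311, 177] 1.583
[([493.0, -312.0, 15.0], 0.64), ([548.0, -12.0, 40.0], 0.44), ([521.0, -45.0, 40.0], 0.41)]
[([494.0, -312.0, 16.0], 0.53)]
```

View pics/side10z.png

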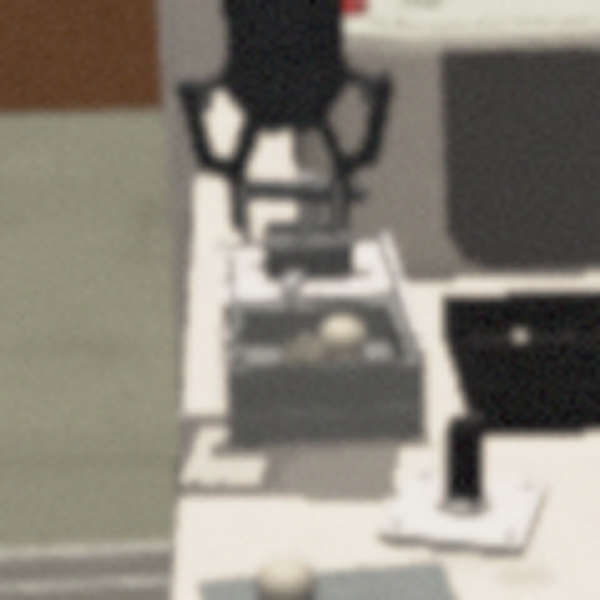

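The fourth tablet has dropped into the cell. Now the fifth.

apply_moves(
  motion="0.2 -0.225 -0.016 0 0;0.2 -0.225 -0.016 0 0;0.2 -0.225 -0.016 0 0;0.2 -0.225 -0.016 0 0;0.2 -0.225 -0.016 0 0;0.2 -0.225 -0.016 0.03 0;0.2 -0.225 -0.016 0.06 0;0.2 -0.225 -0.016 0.1 0;0.2 -0.225 -0.016 0.13 0;0.2 -0.225 -0.016 0.13 0;0.2 -0.225 -0.016 0.13 0;-1 -0.225 -0.016 0.13 0;-1 -0.225 -0.016 0.13 0;-1 -0.225 -0.016 0.13 0;-1 -0.225 -0.016 0.13 0;-1 -0.225 -0.016 0.13 0",
)

```text
clock: 27.15
eef_pos: [495.2, -311.2, 177.9]
tcp_rot: [3.141, 0.0, 1.585]
contact_force: [-0.9, -0.1, 0.3]
opening: 0.368
```

apply_moves(
  motion="-1 0 0 -0.06 0;-1 0 0 -0.12 0;-1 0 0 -0.12 0;-1 0.295 0.016 -0.12 0;-1 0.295 0.016 -0.12 0;-1 0.295 0.016 -0.12 0;-1 0.295 0.016 -0.12 0;-1 0.295 0.016 -0.12 0;-1 0.295 0.016 -0.12 0;-1 0.295 0.016 -0.12 0;-1 0.295 0.016 -0.12 0;-1 0.295 0.016 -0.12 0;-1 0.295 0.016 -0.09 0;-1 0.295 0.016 -0.065 0;-1 0.295 0.016 -0.06 0;-1 0.295 0.016 -0.06 0;-1 0.295 0.016 -0.06 0",
)

```text
clock: 28.57
eef_pos: [507.4, -17.0, 238.1]
tcp_rot: [-3.141, 0.0, 1.583]
contact_force: [-0.1, -0.0, 0.3]
opening: 0.37
```

apply_moves(
  motion="-0.15 0 0 0 0;-0.12 0 0 0 0;-0.1 0 0 0 0;-0.1 0 0 0 0;-0.1 0 0 -0.03 0;-0.1 0 0 -0.07 0;0.2 -0.1 0.03 -0.1 0;0.2 -0.15 0.05 -0.1 0;0.2 -0.15 0.05 -0.1 0;0.2 -0.15 0.05 -0.1 0;0.2 -0.15 0.05 -0.1 0",
)

```text
clock: 29.48
eef_pos: [561.4, -170.5, 339.9]
tcp_rot: [3.136, 0.003, 1.582]
contact_force: [-0.7, 1.4, 0.9]
opening: 0.602
```

```bash
python3 - <<'E'
from h import *
s=r.sense();print(s['eef_pos'],s['tcp_rot'],s['opening'])
for c in('side','top'):
  f=snap(c,c+'11');u,v=proj(f,(528,-50,70)).astype(int)
  cv2.imwrite(f'pics/{c}11z.png',cv2.resize(f['img'][v-50:v+50,u-60:u+60,::-1],None,fx=5,fy=5,interpolation=cv2.INTER_CUBIC))
  for q in('tablet_1','tamper','tamper_grip'):print(q,[(np.round(d['point'],0).tolist(),round(d['conf'],2)) for d in spotter.place_of(q,c)])
E
```

```text
[ 561.44636972 -170.50929925  339.90002799] [3.1361948  0.00339373 1.58196904] 0.6021945491732605
tablet_1 [([507.0, -15.0, 43.0], 0.55), ([546.0, -12.0, 42.0], 0.51), ([518.0, -46.0, 40.0], 0.35)]
tamper [([603.0, -222.0, -0.0], 0.72), ([524.0, -46.0, 31.0], 0.35)]
tamper_grip [([604.0, -221.0, 53.0], 0.63)]
tablet_1 [([546.0, -12.0, 44.0], 0.61), ([508.0, -18.0, 46.0], 0.6), ([510.0, -84.0, 46.0], 0.57), ([519.0, -53.0, 38.0], 0.42)]
tamper [([530.0, 66.0, 64.0], 0.67)]
tamper_grip [([546.0, -12.0, 46.0], 0.24)]
```

View pics/side11z.png

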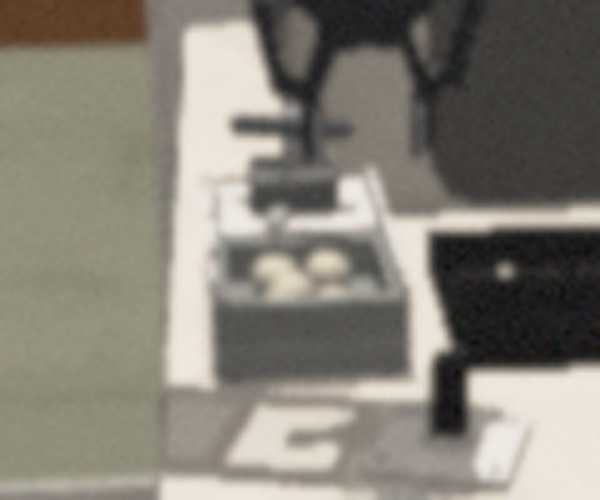

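View pics/top11z.png

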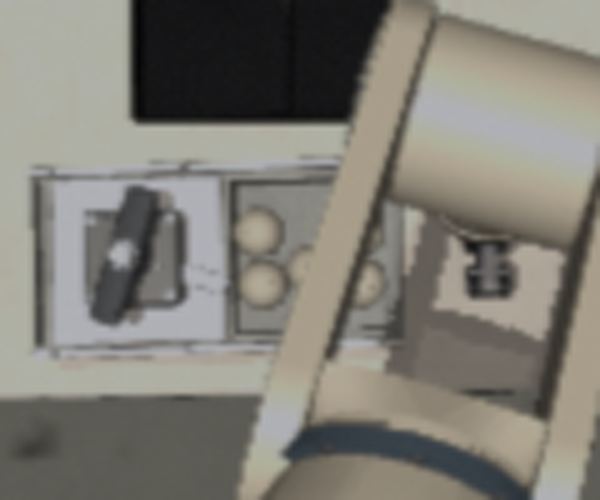

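All five tablets lie in one layer. The top view shows (260,230), (262,285), (303,268) and (365,285), with the fifth partly hidden near (370,235). Next is the tamper.

apply_moves(
  motion="0.2 -0.051 0.042 0.02 0.11;0.2 -0.051 0.042 0.04 0.11;0.2 -0.051 0.042 0.05 0.11;0.2 -0.051 0.042 0.05 0.11;0.2 -0.051 0.042 0.05 0.11;0.2 -0.051 0.042 0.05 0.11",
  squeeze=60,
)

```text
clock: 30.38
eef_pos: [601.8, -215.1, 288.4]
tcp_rot: [3.141, -0.0, 1.243]
contact_force: [-0.3, -0.4, 0.4]
opening: 0.602
```

```bash
python3 - <<'E'
from h import *
s=r.sense();print(s['eef_pos'],s['tcp_rot'],s['opening'])
f=snap('side','side12');u,v=proj(f,(600,-221,90)).astype(int)
cv2.imwrite('pics/side12z.png',cv2.resize(f['img'][v-60:v+60,u-60:u+60,::-1],None,fx=5,fy=5,interpolation=cv2.INTER_CUBIC))
print([(np.round(d['point'],0).tolist(),round(d['conf'],2)) for d in spotter.place_of('tamper_grip','side')])
plan((603.5,-221.5,201,1.238))
E
```

```text
[ 601.7832603  -215.06838703  288.4150292 ] [ 3.14141499e+00 -1.04754399e-04  1.24290804e+00] 0.6018639056351058
[]
-0.005 0.004 0.088 0.001  rows~2.1  -> [603.5, -221.5, 201] 1.238
```

View pics/side12z.png

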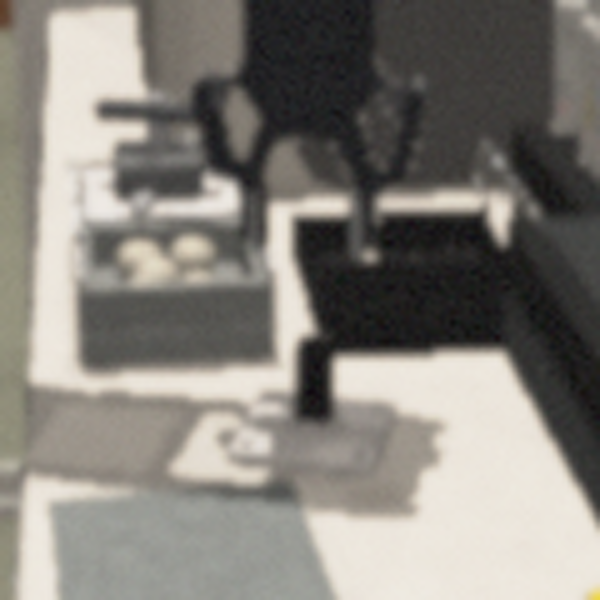

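The fingers at (255,240) and (360,245) straddle the tamper handle at (315,345). I descend and grip.

apply_moves(
  motion="0.2 -0.005 0.004 0 0;0.2 -0.005 0.004 0.03 0;0.2 -0.005 0.004 0.06 0;0.2 -0.005 0.004 0.088 0;0.2 -0.005 0.004 0.088 0;0.2 -0.005 0.004 0.088 0;-1 -0.005 0.004 0.088 0;-1 -0.005 0.004 0.088 0;-1 -0.005 0.004 0.088 0;-1 -0.005 0.004 0.088 0;-1 -0.005 0.004 0.088 0;-1 -0.005 0.004 0.088 0",
  squeeze=60,
)

```text
clock: 31.48
eef_pos: [605.0, -222.2, 202.0]
tcp_rot: [3.138, 0.0, 1.239]
contact_force: [-0.4, -0.6, 7.4]
opening: 0.25
```

apply_moves(
  motion="-1 0 0 -0.02 0;-1 0 0 -0.05 0;-1 0 0 -0.08 0;-1 0 0 -0.11 0;-1 0 0 -0.11 0;-1 0 0 -0.11 0",
)

```text
clock: 31.98
eef_pos: [604.6, -222.1, 312.4]
tcp_rot: [3.137, 0.0, 1.239]
contact_force: [0.7, -0.3, -2.1]
opening: 0.252
```

```bash
python3 - <<'E'
from h import *
s=r.sense();print(s['eef_pos'],s['tcp_rot'],s['opening'],s['contact_force'])
plan((528,-50,312,1.583))
E
```

```text
[ 604.58644492 -222.05824554  312.42378839] [3.13673768e+00 1.17706115e-04 1.23895319e+00] 0.2516987303276871 [ 0.67805767 -0.26050701 -2.12790919]
0.138 -0.128 0.000 -0.110  rows~4.5  -> [528, -50, 312] 1.583
```

apply_moves(
  motion="-1 0.035 -0.032 0 -0.027;-1 0.07 -0.064 0 -0.055;-1 0.105 -0.096 0 -0.083;-1 0.13 -0.12 0 -0.1;-1 0.138 -0.128 0 -0.11;-1 0.138 -0.128 0 -0.11;-1 0.138 -0.128 0 -0.11;-1 0.138 -0.128 0 -0.11;-1 0.138 -0.128 0 -0.11",
)

```text
clock: 32.73
eef_pos: [528.4, -50.4, 309.3]
tcp_rot: [-3.141, 0.0, 1.583]
contact_force: [0.7, 0.0, -2.1]
opening: 0.251
```

```bash
python3 - <<'E'
from h import *
s=r.sense();print(s['eef_pos'],s['tcp_rot'],s['opening'],s['contact_force'])
for c in('side','top'):
  f=snap(c,c+'13');u,v=proj(f,(528,-50,90)).astype(int)
  cv2.imwrite(f'pics/{c}13z.png',cv2.resize(f['img'][v-50:v+50,u-60:u+60,::-1],None,fx=6,fy=6,interpolation=cv2.INTER_CUBIC))
  for q in('tamper','tablet_1'):print(q,[(np.round(d['point'],0).tolist(),round(d['conf'],2)) for d in spotter.place_of(q,c)])
E
```

```text
[528.36987363 -50.44821112 309.31402124] [-3.14146074e+00  1.97165499e-04  1.58335157e+00] 0.25105919724990483 [ 0.67486379  0.01547216 -2.10379765]
tamper [([526.0, -50.0, 108.0], 0.82), ([527.0, 65.0, 64.0], 0.37)]
tablet_1 [([549.0, -14.0, 42.0], 0.6), ([508.0, -13.0, 44.0], 0.55), ([521.0, -49.0, 40.0], 0.44)]
tamper [([528.0, -50.0, 108.0], 0.55)]
tablet_1 [([523.0, -371.0, 2.0], 0.44)]
```

View pics/side13z.png

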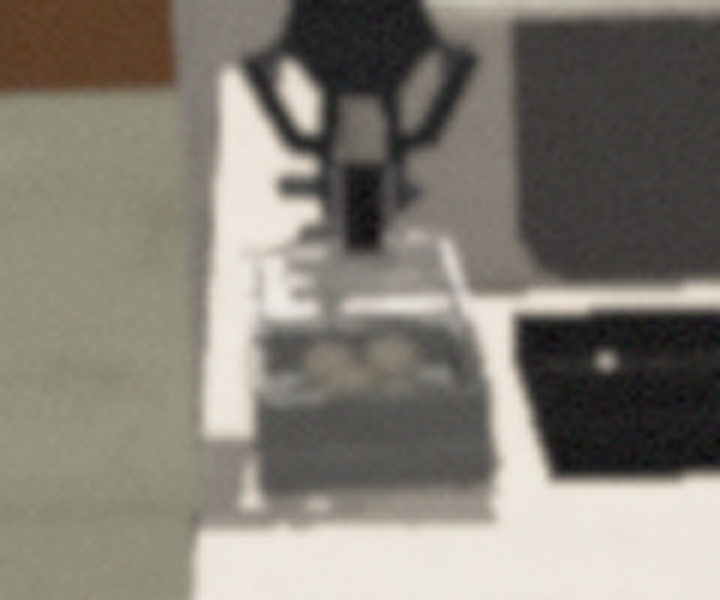

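View pics/top13z.png

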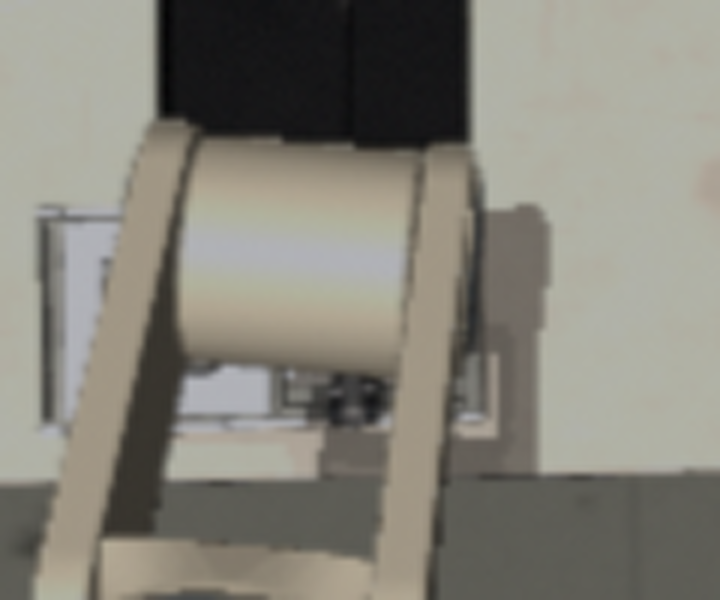

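The tamper is upright and centred over the cell. I lower it and press.

apply_moves(
  motion="-1 0 0 0.015 0;-1 0 0 0.03 0;-1 0 0 0.04 0;-1 0 0 0.046 0;-1 0 0 0.05 0;-1 0 0 0.052 0;-1 0 0 0.052 0",
)

```text
clock: 33.62
eef_pos: [529.0, -50.0, 258.6]
tcp_rot: [3.139, 0.001, 1.585]
contact_force: [0.2, -0.6, 2.7]
opening: 0.252
```

apply_moves(
  motion="-1 0 0 0.001 0;-1 0 0 0.002 0;-1 0 0 0.003 0;-1 0 0 0.004 0;-1 0 0 0.004 0",
)

```text
clock: 34.03
eef_pos: [529.9, -50.1, 256.9]
tcp_rot: [3.136, 0.001, 1.585]
contact_force: [-3.6, -1.4, 25.1]
opening: 0.252
```

apply_moves(
  motion="-1 0 0 0.001 0;-1 0 0 0.001 0;-1 0 0 0.001 0;-1 0 0 0.001 0;-1 0 0 0.001 0",
)

```text
clock: 34.45
eef_pos: [530.2, -50.2, 256.8]
tcp_rot: [3.135, 0.002, 1.585]
contact_force: [-5.3, -1.8, 35.5]
opening: 0.249
```

```bash
python3 - <<'E'
from h import *
s=r.sense();print(s['eef_pos'],s['tcp_rot'],s['opening'],s['contact_force'],s['wrist_torque'])
f=snap('side','side14');u,v=proj(f,(528,-50,90)).astype(int)
cv2.imwrite(f'pics/side14z.png',cv2.resize(f['img'][v-50:v+50,u-60:u+60,::-1],None,fx=6,fy=6,interpolation=cv2.INTER_CUBIC))
E
```

```text
[530.16368354 -50.20324261 256.78351784] [3.13476950e+00 1.50173741e-03 1.58487319e+00] 0.24946822507953537 [-5.32094235 -1.81841728 35.51529397] [-0.7916338   1.10130723  0.02684556]
```

View pics/side14z.png

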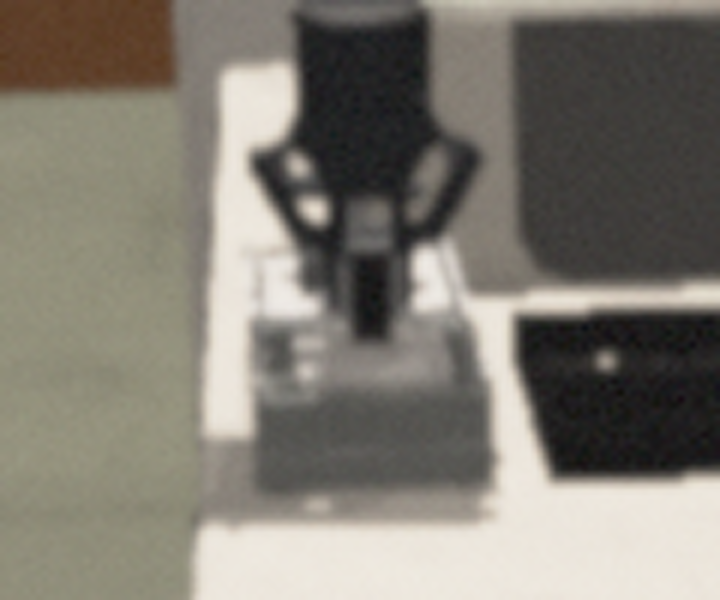

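The press gives a rigid stop at about 35 N with the plate level, its underside near z = 55 against 54 for flat tablets. I lift the tamper and take it back.

apply_moves(
  motion="-1 0 0 -0.02 0;-1 0 0 -0.04 0;-1 0 0 -0.06 0;-1 0 0 -0.06 0;-1 -0.04 0.018 -0.06 0.027;-1 -0.08 0.036 -0.06 0.055;-1 -0.12 0.054 -0.06 0.083;-1 -0.16 0.07 -0.06 0.105;-1 -0.173 0.074 -0.06 0.11;-1 -0.173 0.074 -0.06 0.11;-1 -0.173 0.074 -0.06 0.11;-1 -0.173 0.074 -0.06 0.11",
)

```text
clock: 35.5
eef_pos: [603.7, -221.1, 311.5]
tcp_rot: [-3.139, -0.0, 1.239]
contact_force: [-0.2, -0.1, -2.6]
opening: 0.25
```

```bash
python3 - <<'E'
from h import *
s=r.sense();print(s['eef_pos'],s['tcp_rot'],s['opening'],s['contact_force'])
for c in('side','top'):
  f=snap(c,c+'15');u,v=proj(f,(540,-90,90)).astype(int)
  cv2.imwrite(f'pics/{c}15z.png',cv2.resize(f['img'][v-50:v+50,u-60:u+60,::-1],None,fx=6,fy=6,interpolation=cv2.INTER_CUBIC))
  for q in('tamper','tablet_1'):print(q,[(np.round(d['point'],0).tolist(),round(d['conf'],2)) for d in spotter.place_of(q,c)])
E
```

```text
[ 603.70774032 -221.14063066  311.49265594] [-3.13943310e+00 -3.58356618e-04  1.23891338e+00] 0.24967717020809305 [-0.23738742 -0.10654601 -2.5624525 ]
tamper [([604.0, -221.0, 109.0], 0.72), ([522.0, -47.0, 40.0], 0.3)]
tablet_1 [([509.0, -16.0, 42.0], 0.61), ([522.0, -48.0, 43.0], 0.53), ([526.0, 68.0, 60.0], 0.5), ([551.0, -13.0, 40.0], 0.39)]
tamper [([603.0, -222.0, 110.0], 0.69)]
tablet_1 [([511.0, -85.0, 45.0], 0.63), ([545.0, -89.0, 47.0], 0.63), ([545.0, -11.0, 46.0], 0.63), ([519.0, -53.0, 41.0], 0.46), ([510.0, -18.0, 46.0], 0.4)]
```

View pics/side15z.png

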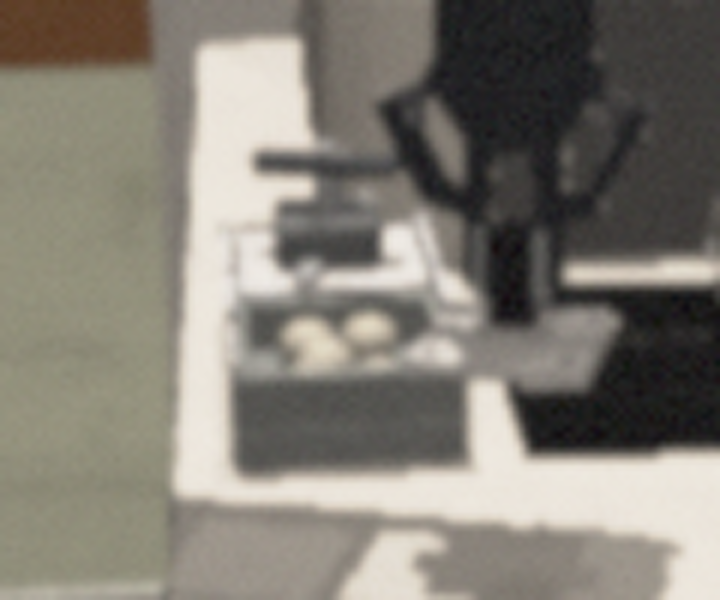

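View pics/top15z.png

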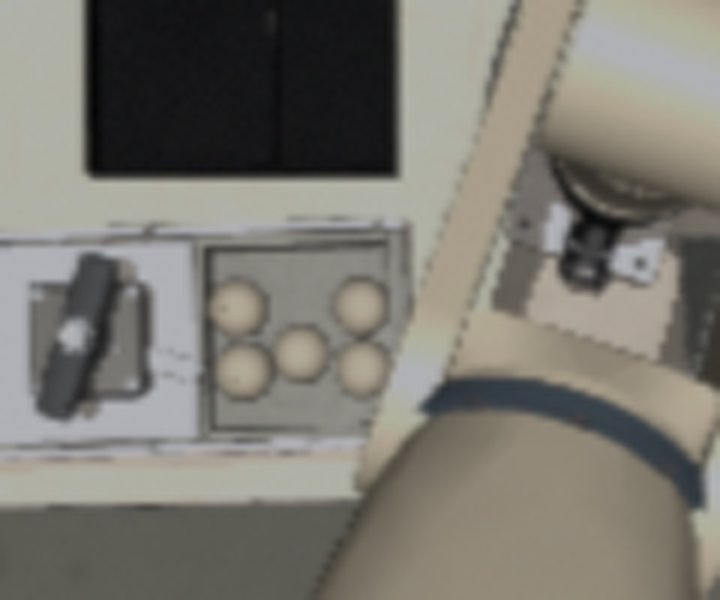

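The top view shows all five tablets flat in the cell: (238,305), (243,370), (301,352), (360,305) and (363,368). I set the tamper down.

apply_moves(
  motion="-1 0 0 0.03 0;-1 0 0 0.06 0;-1 0 0 0.085 0;-1 0 0 0.1 0;-1 0 0 0.105 0;-1 0 0 0.107 0;-1 0 0 0.107 0;-1 0 0 0.107 0",
)

```text
clock: 36.47
eef_pos: [605.0, -221.7, 207.0]
tcp_rot: [3.14, 0.0, 1.239]
contact_force: [0.7, -0.5, -2.1]
opening: 0.25
```

apply_moves(
  motion="-1 0 0 0.001 0;-1 0 0 0.002 0;-1 0 0 0.003 0;-1 0 0 0.004 0;-1 0 0 0.004 0;-1 0 0 0.004 0",
)

```text
clock: 36.97
eef_pos: [604.6, -221.8, 202.7]
tcp_rot: [3.141, -0.0, 1.239]
contact_force: [-1.8, 0.6, 4.9]
opening: 0.251
```

apply_moves(
  motion="-0.3 0 0 0 0;-0.1 0 0 0 0;0.1 0 0 0 0;0.2 0 0 0 0;0.2 0 0 0 0;0.2 0 0 0 0;0.2 0 0 -0.03 0;0.2 0 0 -0.06 0;0.2 0 0 -0.1 0;0.2 0 0 -0.14 0;0.2 0 0 -0.14 0;0.2 0 0 -0.14 0",
)

```text
clock: 37.97
eef_pos: [605.1, -221.9, 344.7]
tcp_rot: [3.136, 0.0, 1.239]
contact_force: [0.1, 0.0, -0.5]
opening: 0.602
```

```bash
python3 - <<'E'
from h import *
s=r.sense();print(s['eef_pos'],s['tcp_rot'],s['opening'],s['contact_force'])
f=snap('side','side16');u,v=proj(f,(600,-190,60)).astype(int)
cv2.imwrite(f'pics/side16z.png',cv2.resize(f['img'][v-60:v+50,u-60:u+60,::-1],None,fx=5,fy=5,interpolation=cv2.INTER_CUBIC))
for q in('tamper','handle_grip','lid_mid'):print(q,[(np.round(d['point'],0).tolist(),round(d['conf'],2)) for d in spotter.place_of(q,'side')])
plan((527.5,65.5,345,2.84),(527.5,65.5,282,2.84))
E
```

```text
[ 605.14660538 -221.94473744  344.69643998] [3.13597844e+00 1.54294088e-04 1.23888259e+00] 0.6020131948800831 [ 0.10875445  0.01897272 -0.50147905]
tamper [([604.0, -220.0, 3.0], 0.93)]
handle_grip [([528.0, 69.0, 130.0], 0.49), ([528.0, 65.0, 62.0], 0.3)]
lid_mid [([526.0, 67.0, 59.0], 0.65), ([605.0, -220.0, 52.0], 0.28)]
0.246 -0.166 -0.005 -0.510  rows~12.8  -> [527.5, 65.5, 345] 2.84
0.246 -0.166 0.058 -0.510  rows~12.8  -> [527.5, 65.5, 282] 2.84
```

View pics/side16z.png

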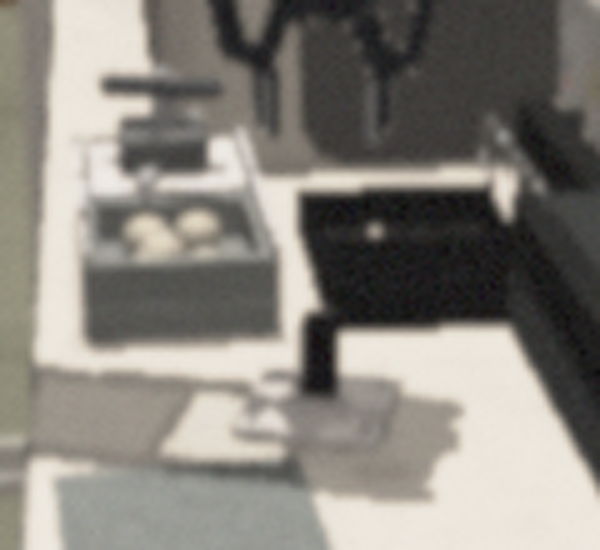

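The tamper stands upright back at its place at (320,400). Next I return to the handle.

apply_moves(
  motion="0.1 0.246 -0.166 -0.005 -0.51;0.1 0.246 -0.166 -0.005 -0.51;0.1 0.246 -0.166 -0.005 -0.51;0.1 0.246 -0.166 -0.005 -0.51;0.1 0.246 -0.166 -0.005 -0.51;0.1 0.246 -0.166 -0.005 -0.51;0.1 0.246 -0.166 -0.005 -0.51;0.1 0.246 -0.166 -0.005 -0.51;0.1 0.246 -0.166 -0.005 -0.51;0.1 0.246 -0.166 -0.005 -0.51;0.1 0.246 -0.166 -0.005 -0.51;0.1 0.246 -0.166 -0.005 -0.51;0.1 0.246 -0.166 -0.005 -0.51;0.1 0.246 -0.166 -0.005 -0.51;0.1 0.246 -0.166 -0.005 -0.51;0.1 0.246 -0.166 -0.005 -0.51",
  squeeze=40,
)

```text
clock: 39.5
eef_pos: [527.4, 65.0, 345.9]
tcp_rot: [-3.141, -0.001, 2.838]
contact_force: [-0.0, 0.8, -0.4]
opening: 0.551
```

```bash
python3 - <<'E'
from h import *
s=r.sense();print(s['eef_pos'],s['tcp_rot'],s['opening'],s['contact_force'])
plan((527.5,65.5,282,2.84))
E
```

```text
[527.37595435  64.9758816  345.94145962] [-3.14100121e+00 -1.28548384e-03  2.83757951e+00] 0.5508722808069599 [-0.01028745  0.76909312 -0.3521847 ]
0.000 0.001 0.064 -0.001  rows~1.5  -> [527.5, 65.5, 282] 2.84
```

apply_moves(
  motion="0.1 0 0.001 0.02 0;0.1 0 0.001 0.045 0;0.1 0 0.001 0.065 0;0.1 0 0.001 0.065 0;0.1 0 0.001 0.065 0;-1 0 0.001 0.065 0;-1 0 0.001 0.065 0;-1 0 0.001 0.065 0;-1 0 0.001 0.065 0;-1 0 0.001 0.065 0",
)

```text
clock: 40.33
eef_pos: [528.3, 65.7, 283.0]
tcp_rot: [3.141, 0.002, 2.841]
contact_force: [-0.3, -4.1, 4.1]
opening: 0.247
```

apply_moves(
  motion="-1 -0.003 -0.009 0 0;-1 -0.006 -0.019 0 0;-1 -0.009 -0.028 0 0;-1 -0.012 -0.038 0 0;-1 -0.016 -0.048 0 0;-1 -0.019 -0.058 0 0;-1 -0.022 -0.068 0 0;-1 -0.025 -0.078 0 0;-1 -0.028 -0.088 0 0;-1 -0.032 -0.098 0 0;-1 -0.034 -0.106 0 0;-1 -0.036 -0.111 0 0;-1 -0.036 -0.111 0 0;-1 -0.036 -0.111 0 0;-1 -0.036 -0.111 0 0;-1 -0.036 -0.111 0 0",
)

```text
clock: 41.67
eef_pos: [530.2, -50.2, 282.7]
tcp_rot: [3.139, 0.002, 2.84]
contact_force: [1.9, 7.6, 5.2]
opening: 0.251
```

apply_moves(
  motion="-1 0 0.001 0 0.03;-1 0 0.001 0 0.06;-1 0 0.001 0 0.1;-1 0 0.001 0 0.14;-1 0 0.001 0 0.18;-1 0 0.001 0 0.22;-1 0 0.001 0 0.26;-1 0 0.001 0 0.3;-1 0 0.001 0 0.34;-1 0 0.001 0 0.38;-1 0 0.001 0 0.404;-1 0 0.001 0 0.404;-1 0 0.001 0 0.404;-1 0 0.001 0 0.404",
)

```text
clock: 42.83
eef_pos: [528.8, -50.1, 281.9]
tcp_rot: [-3.139, 0.001, 1.573]
contact_force: [-5.4, -1.4, 5.4]
opening: 0.248
```

Now I release the bar, turn the jaw along it, and press it down with one fingertip on each side of the button.

apply_moves(
  motion="-0.2 0 0 0 0;0 0 0 0 0;0.1 0 0 0 0;0.1 0 0 0 0;0.1 0 0 -0.03 0;0.1 0 0 -0.06 0;0.1 0 0 -0.06 0;0.1 0 0 -0.06 0;0.1 0 0 -0.06 0.5;0.1 0 0 -0.06 0.5;0.1 0 0 -0.06 0.5;0.1 0 0 -0.06 0.5;0.1 0 0 -0.06 0.5;0.1 0 0 -0.06 0.5;0.1 0 0 -0.06 0.5;0.1 0 0 -0.06 0.5;0.1 0 0 -0.06 0.5;0.1 0 0 -0.06 0.5;0.1 0 0 -0.06 0.5;0.1 0 0 -0.06 0.5",
)

```text
clock: 44.5
eef_pos: [529.2, -49.7, 340.3]
tcp_rot: [-3.141, 0.002, 0.066]
contact_force: [0.5, 0.1, -0.4]
opening: 0.55
```

apply_moves(
  motion="0.1 0 0 0 0.01;0.1 0 0 0 0.046;0.1 0 0 0 0.046;0.1 0 0 0 0.046",
)

```text
clock: 44.83
eef_pos: [529.4, -49.7, 340.7]
tcp_rot: [-3.142, 0.002, -0.07]
contact_force: [-0.5, 0.3, -0.2]
opening: 0.547
```

```bash
python3 - <<'E'
from h import *
s=r.sense();print(s['eef_pos'],s['tcp_rot'],s['opening'],s['contact_force'])
for c in('side','top'):
  f=snap(c,c+'17');u,v=proj(f,(528,-30,100)).astype(int)
  cv2.imwrite(f'pics/{c}17z.png',cv2.resize(f['img'][v-50:v+50,u-60:u+60,::-1],None,fx=6,fy=6,interpolation=cv2.INTER_CUBIC))
  for q in('handle_grip','lid_mid'):print(q,[(np.round(d['point'],0).tolist(),round(d['conf'],2)) for d in spotter.place_of(q,c)])
E
```

```text
[529.35589758 -49.70153048 340.72763744] [-3.14154198e+00  1.54035775e-03 -6.96492268e-02] 0.5466067241077106 [-0.45995302  0.25647935 -0.2390965 ]
handle_grip [([530.0, -44.0, 129.0], 0.45)]
lid_mid [([526.0, -48.0, 64.0], 0.79)]
handle_grip []
lid_mid [([530.0, -46.0, 64.0], 0.71)]
```

View pics/side17z.png

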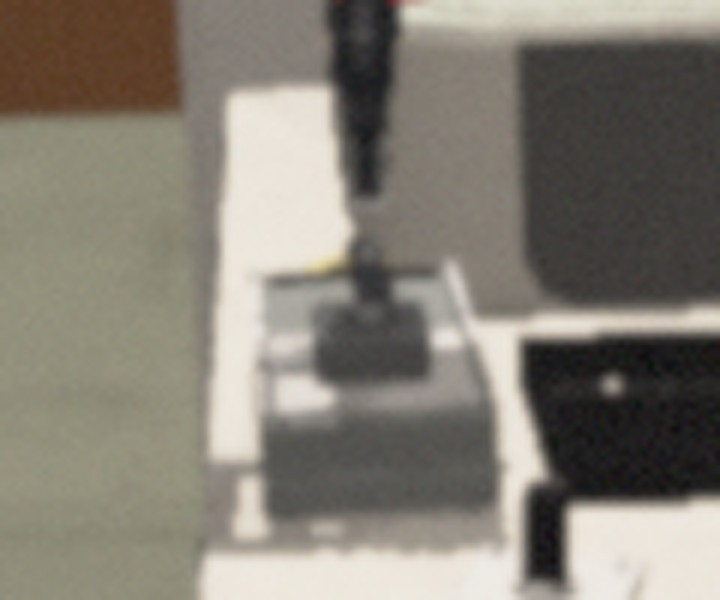

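View pics/top17z.png

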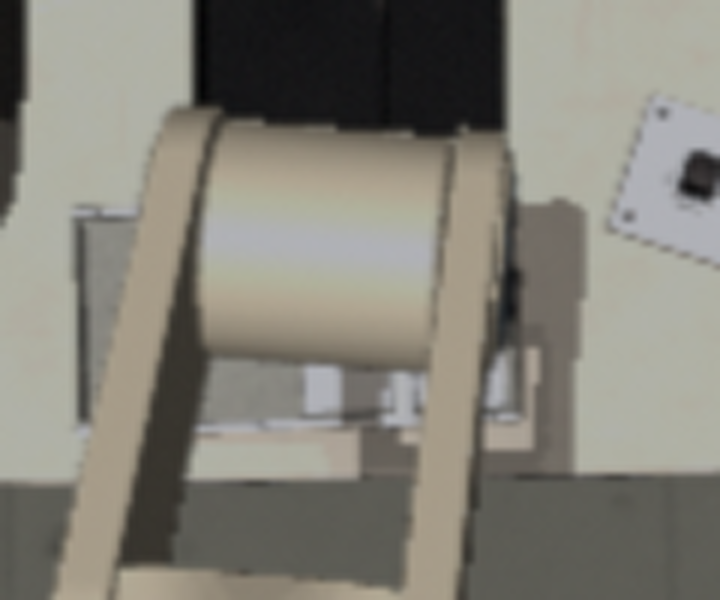

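The side view shows the bar end-on at (365,255), turned back and still out, with the lid shut. I correct the yaw and press.

apply_moves(
  motion="0.1 -0.001 0 0.015 -0.026;0.1 -0.001 0 0.03 -0.026;0.1 -0.001 0 0.037 -0.026;0.1 -0.001 0 0.042 -0.026;0.1 -0.001 0 0.047 -0.026;0.1 -0.001 0 0.047 -0.026",
)

```text
clock: 45.63
eef_pos: [528.4, -49.7, 294.4]
tcp_rot: [-3.141, 0.002, 0.009]
contact_force: [-3.3, 0.0, 6.6]
opening: 0.553
```

apply_moves(
  motion="0.1 0 0 0.003 0;0.1 0 0 0.006 0;0.1 0 0 0.009 0;0.1 0 0 0.012 0;0.1 0 0 0.012 0",
)

```text
clock: 46.05
eef_pos: [528.6, -49.7, 283.1]
tcp_rot: [-3.142, 0.0, 0.009]
contact_force: [-4.4, -0.5, 7.8]
opening: 0.549
```

apply_moves(
  motion="0.1 0 0 0.002 0;0.1 0 0 0.004 0;0.1 0 0 0.006 0;0.1 0 0 0.006 0",
)

```text
clock: 46.38
eef_pos: [529.0, -49.8, 281.9]
tcp_rot: [3.141, -0.001, 0.009]
contact_force: [-21.2, 0.5, 61.3]
opening: 0.551
```

Firm stop. I withdraw and look.

apply_moves(
  motion="0.1 0 0 -0.003 0;0.1 0 0 -0.01 0;0.1 0 0 -0.04 0;0.1 0 0 -0.08 0;0.1 -0.05 -0.05 -0.12 0;0.1 -0.1 0.1 -0.16 0;0.1 -0.1 0.15 -0.16 0;0.1 -0.1 0.15 -0.16 0;0.1 -0.1 0.15 -0.16 0;0.1 -0.1 0.2 -0.16 0;0.1 -0.1 0.2 -0.16 0;0.1 -0.1 0.2 -0.16 0",
)

```text
clock: 47.38
eef_pos: [429.8, -256.0, 438.5]
tcp_rot: [3.137, -0.003, 0.005]
contact_force: [0.1, 0.7, 0.7]
opening: 0.551
```

```bash
python3 - <<'E'
from h import *
s=r.sense();print(s['eef_pos'],s['tcp_rot'],s['opening'],s['contact_force'])
for c in('side','top'):
  f=snap(c,c+'18');u,v=proj(f,(540,-80,80)).astype(int)
  cv2.imwrite(f'pics/{c}18z.png',cv2.resize(f['img'][v-50:v+50,u-60:u+60,::-1],None,fx=6,fy=6,interpolation=cv2.INTER_CUBIC))
  for q in('handle_grip','lid_mid','tamper'):print(q,[(np.round(d['point'],0).tolist(),round(d['conf'],2)) for d in spotter.place_of(q,c)])
E
```

```text
[ 429.82209556 -256.02600109  438.45970216] [ 3.13737951e+00 -2.59332750e-03  5.17987796e-03] 0.5506696475690365 [0.08808811 0.65131918 0.65715437]
handle_grip [([530.0, -45.0, 113.0], 0.47), ([527.0, 9.0, 3.0], 0.38)]
lid_mid [([530.0, -51.0, 62.0], 0.87), ([601.0, -219.0, 49.0], 0.3)]
tamper [([604.0, -223.0, 2.0], 0.95)]
handle_grip [([530.0, -51.0, 108.0], 0.58)]
lid_mid [([528.0, -48.0, 64.0], 0.91), ([606.0, -222.0, 51.0], 0.28)]
tamper [([606.0, -221.0, 1.0], 0.77)]
```

View pics/side18z.png

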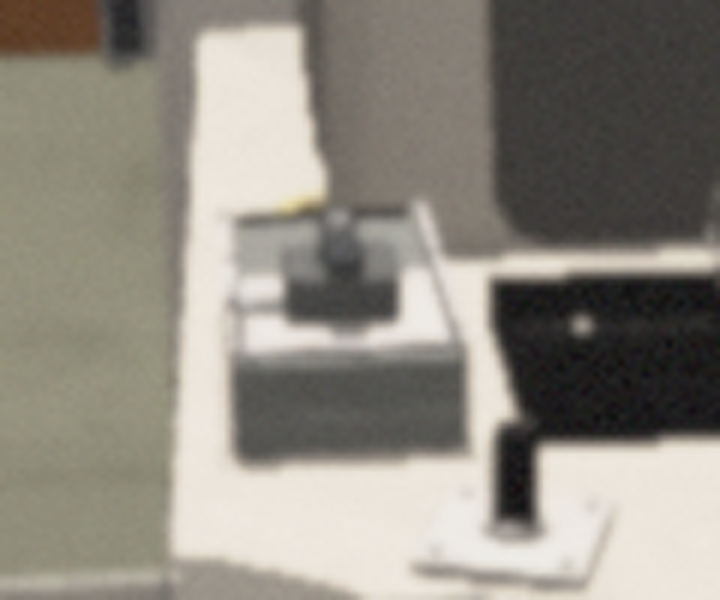

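View pics/top18z.png

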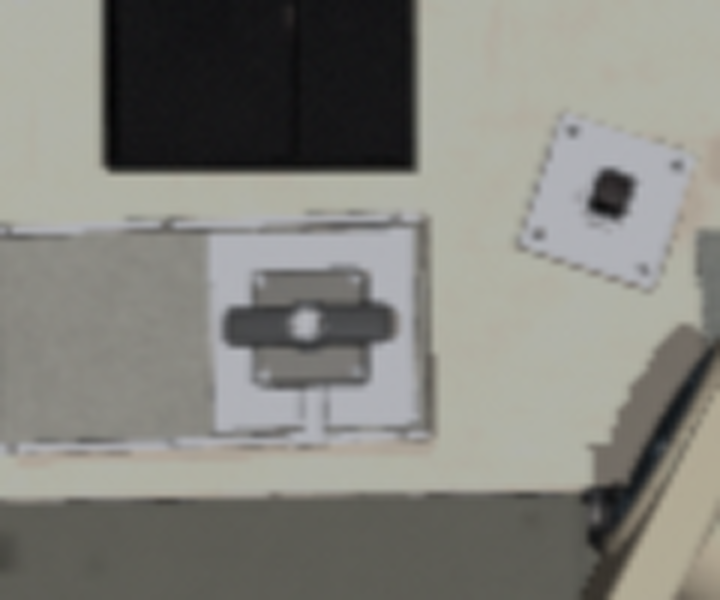

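```bash
python3 - <<'E'
import cv2,numpy as np
R=[cv2.imread(f'pics/side{k}.png')[160:225,222:282] for k in(0,18,17)]
print(np.abs(R[0].astype(int)-R[1]).mean(),np.abs(R[0].astype(int)-R[2]).mean())
cv2.imwrite('pics/cmp.png',cv2.resize(np.hstack(R),None,fx=4,fy=4,interpolation=cv2.INTER_CUBIC))
E
```

```text
1.950940170940171 13.899914529914529
```

View pics/cmp.png

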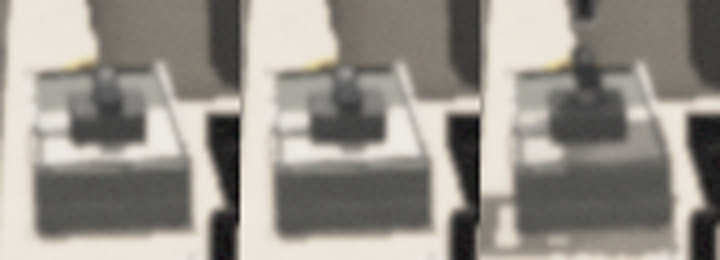

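The final frame (middle) matches the starting latched frame (left), with a mean difference of 2 grey levels. The popped frame is on the right. The bar is down, the lid shut, the tamper upright and the arm clear, so I hand in.

```bash
python3 -c "
from rig import r
print(r.sign_off(), r.sense()['clock'])"
```

```text
the job is handed in; nothing more can be done
the job is handed in; nothing more can be done
```

The job is done and handed in at about 47 s of the 210 s allowed. The sign-off reports no verdict, so the result rests on my own checks.

- **Unlatch and open:** I pressed the button, the handle popped out, and I turned it about 1.25 rad. I then slid the lid open about 115 mm.
- **Tablets:** All five tablets on the mat went into the cell. The top view before and after tamping showed them flat in one layer.
- **Tamping:** I pressed with the tamper at about 35 N. Its underside stopped about 55 mm above the counter, against 54 mm expected for flat tablets. I then stood it upright back in its place, and both cameras confirm that.
- **Close and latch:** I slid the lid shut to its stop, turned the handle back and pressed the bar down. The last side view matches the starting latched view, and the arm is clear of everything.

- **High press force:** The final press on the bar peaked at 61 N at the wrist, more than the 15 N or so needed. The fingertips did the pressing, so I don't expect it to count against the 40 N limit for the arm and gripper body.
- **Network errors:** The networks sometimes missed a tablet that was hidden or took something else for one. I used the pictures to settle those cases.
- **Bystanders:** I did not measure the timer and tape roll again at the end. The arm's planned paths did not go near them.

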